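# Weigh out 300 g of chocolate squared up on the scale's cutting board

## Task

First clear the scale's cutting board: stand the spice jar and the garlic down on the worktop. Then make up 300 g of chocolate on the board, adding or taking off bars until the pointer stands at the brass set hand on the dial, and leave them squared up for chopping: every bar on the board lengthwise, one end hard against the back stop, in one closed-up row that starts against the right-hand stop. Bars that are not needed stay lying flat on the worktop, and leave the matchbox where it is.

Things in the scene. Friction and masses are not known exactly. Their poses are not given: they have to be found in the camera images.
- scale: spring kitchen scale standing on the worktop, cream housing 150 x 150 mm and 56 mm high with a sloping dial on its front; origin on the worktop under the housing's centre; x points to the back (away from the dial), y to the left, z up. It is turned up to 0.3 rad and does not move.
- corner (a point): inner corner of the two stops (wooden strips 14 mm thick, 16 mm high) on top of the wooden cutting board that is the scale's plate; axes as scale. The back stop's face is the plane x = 0, the right-hand stop's the plane y = 0; the board runs from here 165 mm to the front (-x) and 190 mm to the left (+y), open on those two sides.
- plate (a joint): how far the cutting board has sunk, m: 0 empty (its top is then 99 mm above the worktop), 0.0084 at 300 g; spring 350 N/m, damped, end stop at 0.016
- pointer (a joint): angle of the dial's pointer, rad, clockwise from straight up: 0 empty, 3.77 (at the brass set hand fixed on the rim, lower left) at 300 g, so 0.01257 per gram; a long tick each 50 g, a short one between
- long1: bar of dark cooking chocolate, 96 x 36 x 22 mm, about 100 g (within 4 %), in two rows of squares; origin at the centre of its underside, x along its length. Starts on the worktop in front of the hob.
- long2: bar of dark cooking chocolate, 96 x 36 x 22 mm, about 100 g (within 4 %), in two rows of squares; origin at the centre of its underside, x along its length. Starts askew on the cutting board.
- long3: bar of dark cooking chocolate, 96 x 36 x 22 mm, about 100 g (within 4 %), in two rows of squares; origin at the centre of its underside, x along its length. May be absent. Starts askew on the cutting board.
- long4: bar of dark cooking chocolate, 96 x 36 x 22 mm, about 100 g (within 4 %), in two rows of squares; origin at the centre of its underside, x along its length. May be absent. Starts on the worktop in front of the hob.
- half1: bar of dark cooking chocolate, 48 x 36 x 22 mm, about 50 g (within 4 %), in two rows of squares; origin at the centre of its underside, x along its length. Starts on the worktop in front of the hob.
- half2: bar of dark cooking chocolate, 48 x 36 x 22 mm, about 50 g (within 4 %), in two rows of squares; origin at the centre of its underside, x along its length. Starts on the worktop in front of the hob.
- half3: bar of dark cooking chocolate, 48 x 36 x 22 mm, about 50 g (within 4 %), in two rows of squares; origin at the centre of its underside, x along its length. May be absent. Starts on the worktop in front of the hob.
- spice_jar: spice jar with a green cap, 44 mm across, 100 mm high, 110 g, starts standing on the cutting board near the corner; origin at the centre of its underside, z up. Free worktop to put things on: in front of the hob (front edge of the worktop x = 0.35, hob panel and knobs from x = 0.51, 100 mm high), y 0.08 to 0.25, but for the matchbox
- garlic: garlic bulb, about 60 mm across and 58 mm high, 40 g, starts on the cutting board in front of the spice jar's place; origin at its root (underside), z up to its tip
- matchbox: matchbox 36 x 52 x 14 mm lying on the worktop, not to be disturbed; origin at the centre of its underside

How it is judged:
On the way:
1. the spice jar and the garlic are off the board and on the worktop, the jar upright (height (world z) of spice_jar between -0.01 and 0.02 m and angle between spice_jar's own z axis and vertical below 0.15 rad and height (world z) of garlic between -0.01 and 0.035 m), for 0.2 s.
At the end, for the whole second after the job is handed in: Pointer within 18 g of the set hand; each bar on the board lengthwise, end within 4 mm of the back stop, in a row begun within 3 mm of the right stop, gaps about 1 mm at most; other bars flat on the worktop; jar (upright) and garlic on the worktop; all at rest (all of step 1 and value of joint pointer between 3.544 and 3.996 rad and ((x of long1 in the frame of corner above -0.052 m and angle between the x axis of long1 and the x axis of scale, either way round below 0.06 rad and z of long1 in the frame of corner between -0.004 and 0.006 m and (y of long1 in the frame of corner between 0.015 and 0.021 m or y of long1 in the frame of corner between 0.05 and 0.058 m or y of long1 in the frame of corner between 0.085 and 0.095 m or y of long1 in the frame of corner between 0.12 and 0.132 m)) or (height (world z) of long1 between -0.01 and 0.02 m and angle between long1's own z axis and vertical below 0.1 rad)) and ((x of long2 in the frame of corner above -0.052 m and angle between the x axis of long2 and the x axis of scale, either way round below 0.06 rad and z of long2 in the frame of corner between -0.004 and 0.006 m and (y of long2 in the frame of corner between 0.015 and 0.021 m or y of long2 in the frame of corner between 0.05 and 0.058 m or y of long2 in the frame of corner between 0.085 and 0.095 m or y of long2 in the frame of corner between 0.12 and 0.132 m)) or (height (world z) of long2 between -0.01 and 0.02 m and angle between long2's own z axis and vertical below 0.1 rad)) and ((x of long3 in the frame of corner above -0.052 m and angle between the x axis of long3 and the x axis of scale, either way round below 0.06 rad and z of long3 in the frame of corner between -0.004 and 0.006 m and (y of long3 in the frame of corner between 0.015 and 0.021 m or y of long3 in the frame of corner between 0.05 and 0.058 m or y of long3 in the frame of corner between 0.085 and 0.095 m or y of long3 in the frame of corner between 0.12 and 0.132 m)) or (height (world z) of long3 between -0.01 and 0.02 m and angle between long3's own z axis and vertical below 0.1 rad)) and ((x of long4 in the frame of corner above -0.052 m and angle between the x axis of long4 and the x axis of scale, either way round below 0.06 rad and z of long4 in the frame of corner between -0.004 and 0.006 m and (y of long4 in the frame of corner between 0.015 and 0.021 m or y of long4 in the frame of corner between 0.05 and 0.058 m or y of long4 in the frame of corner between 0.085 and 0.095 m or y of long4 in the frame of corner between 0.12 and 0.132 m)) or (height (world z) of long4 between -0.01 and 0.02 m and angle between long4's own z axis and vertical below 0.1 rad)) and ((x of half1 in the frame of corner above -0.028 m and angle between the x axis of half1 and the x axis of scale, either way round below 0.06 rad and z of half1 in the frame of corner between -0.004 and 0.006 m and (y of half1 in the frame of corner between 0.015 and 0.021 m or y of half1 in the frame of corner between 0.05 and 0.058 m or y of half1 in the frame of corner between 0.085 and 0.095 m or y of half1 in the frame of corner between 0.12 and 0.132 m)) or (height (world z) of half1 between -0.01 and 0.02 m and angle between half1's own z axis and vertical below 0.1 rad)) and ((x of half2 in the frame of corner above -0.028 m and angle between the x axis of half2 and the x axis of scale, either way round below 0.06 rad and z of half2 in the frame of corner between -0.004 and 0.006 m and (y of half2 in the frame of corner between 0.015 and 0.021 m or y of half2 in the frame of corner between 0.05 and 0.058 m or y of half2 in the frame of corner between 0.085 and 0.095 m or y of half2 in the frame of corner between 0.12 and 0.132 m)) or (height (world z) of half2 between -0.01 and 0.02 m and angle between half2's own z axis and vertical below 0.1 rad)) and ((x of half3 in the frame of corner above -0.028 m and angle between the x axis of half3 and the x axis of scale, either way round below 0.06 rad and z of half3 in the frame of corner between -0.004 and 0.006 m and (y of half3 in the frame of corner between 0.015 and 0.021 m or y of half3 in the frame of corner between 0.05 and 0.058 m or y of half3 in the frame of corner between 0.085 and 0.095 m or y of half3 in the frame of corner between 0.12 and 0.132 m)) or (height (world z) of half3 between -0.01 and 0.02 m and angle between half3's own z axis and vertical below 0.1 rad)) and linear speed of each of long1, long2, long3, long4, half1, half2, half3 below 0.02 m/s and (height (world z) of any of half1, half2, half3 above 0.05 m or ((height (world z) of long1 below 0.02 m or y of long1 in the frame of corner below 0.1 m) and (height (world z) of long2 below 0.02 m or y of long2 in the frame of corner below 0.1 m) and (height (world z) of long3 below 0.02 m or y of long3 in the frame of corner below 0.1 m) and (height (world z) of long4 below 0.02 m or y of long4 in the frame of corner below 0.1 m)))); the robot touches nothing.
It fails at once if the matchbox is shoved more than 30 mm or tipped (distance of matchbox from where it was at the start of the episode above 0.03 m or angle between matchbox's own z axis and vertical above 0.3 rad).
Of long3, long4, half3 only 1 to 2 are there at a start; the rules pass over those that are not, and their reading is None.
At some moment in a run one of long1, half1, half2, long2 may be knocked a few centimetres aside while the robot is not near it.
It also fails if it takes over 210 s, if anything falls off the work surface, if the arm or the gripper's body presses on something with over 40 N, if the wrist force passes 120 N, or if a joint passes its speed limit or range.

## Robot

A 6-joint arm with a two-finger parallel gripper is mounted at the origin on a cart in front of the work surface, level with it; the furniture and walls round the work are solid. World frame = base frame: x ahead of the robot, y to its left, z up, the work surface at z = 0. Lengths are in m, angles in rad, forces in N, time in s.
With the tool pointing down it reaches from about 0.325 to 0.875 m from the base axis. Payload 4.4 kg.
Tool frame: the origin (TCP) lies midway between the tips of the shut fingers; the grasp point (between the pads) lies ctrl.grasp_offset behind it (ctrl.grasp_offset is the distance from the TCP to the grasp point, in m); z points along the fingers, y is the line along which they close (so a half turn about z gives the same grasp; the last joint's range is limited). The gripper opens to 85 mm and grips with 20 to 120 N. Pads are 22 mm wide; open, the fingers measure 114 mm over their backs; the gripper's body (76 mm by 85 mm) begins 54 mm behind the grasp point. The pads swing forward as they close: fully open they stand 13 mm farther back than shut.
Start: joints at [0.953, 0.207, 1.542, -0, 1.393, -0.15], TCP at [0.259, 0.513, 0.231] pointing down, gripper open.
Joint ranges: [-2.73, 2.73], [-0.86, 2.22], [0.23, 2.46], [-1.11, 4.25], [0.08, 2.63], [-2.82, 2.82]. Speed limits (rad/s): [2.79, 2.79, 3.14, 3.14, 3.14, 3.14].

## Interface

Orientations are given as [roll, pitch, yaw] about the fixed x, y, z axes, in that order (R = Rz(yaw) Ry(pitch) Rx(roll)).
In Python, from station import ctrl gives the robot as it stands.
- The arm moves only by the tool play_rows, never from a script. Its argument "steps" is one flat list of numbers, 4 for each row, row after row: the shift along the tool's x, y, z in m, then the turn about the tool's z in degrees. In form: [tx, ty, tz, roll, tx, ty, tz, roll, ...]. A call has 1 to 5 rows; each row shifts and turns the commanded pose from where the row before left it, along the tool's axes as they then stand; what a row does not reach is not made up. A row lasts 1/10 s, in which the tool goes at most 50 mm and 8.59 degrees, less where a joint would pass 70% of its speed; a pose out of reach is approached as far as the arm can. A call is refused whole if a number of a shift passes 0.05 or a number of a turn 8.59, either way. A call with a gripper value outside its range is refused whole. "hand" is the closure, from -1 (fully open) to 1 (shut), set as the call begins (left out, the last holds). The fingers move at their own pace and stop on an object; "squeeze" is the grip in N (left out, the last holds). Time passes only in rows, so rows that do not move let the fingers close. It gives the time, the measured TCP pose, the force, the opening and the grip force at its end, in the units of the state.
- ctrl.read_state(): the state, without advancing time (a new reading comes with each control period).
- ctrl.capture(name): name is "side" or "top" or "wrist"; returns (picture, depth): 420x560x3 uint8, red, green, blue; 420x560 float32, m along the optical axis (not along the pixel's ray), 0 where there is no reading.
- ctrl.camera_info(name): a dict with "fov_y" (degrees; the focal length in pixels is half the picture's height over the tangent of half this angle, whatever the lens; pixels are square), "cx", "cy" (the principal point, pixels), "xyz" and "attitude" of the camera in the world. Camera axes: x right, y up, looking along -z (the intrinsics and any distortion apply to the point x, -y, -z); pixel columns grow to the right and rows downward; lengths in m; the calibration is good to about 2 mm. A picture is of the moment at which its call begins: read the wrist's pose just before it. camera_info takes no time and is no camera call; for the wrist camera it gives the pose at the moment of the call.
- ctrl.sign_off(): hands the job in; it is judged then, once.
The state is a dict: "time": time; "joints": joint angles; "dq": joint speeds; "joint_efforts": joint torques, N m; "eef_pos": TCP position; "orientation": TCP orientation; "ft_force": force on the tool from outside, world axes, zero at the start; "wrist_torque": the same for the moment, N m; "width": finger opening in m; "gripper_force": force on a finger pad.
Only numpy, scipy, OpenCV 4.12 (cv2) and the standard library are available. Lean on these libraries where they do the work, as an engineer would, in place of code of your own. Each camera call takes 0.05 s, during which the arm holds its last target. There are 200 camera calls.

## Working session

There is one attempt and no reset: what is moved stays moved. The work goes in short steps, Python scripts to look and compute and a tool call to move; the robot and the scene stay as the last step left them, time stands still between calls to the robot, and variables do not carry over. Pictures are saved under pics/ and viewed, at most 14 in all, crops included, and the job is handed in when it is done.

Besides the shell and the picture viewer there is one more tool, called after "Request:" in YAML: its name, and indented under it one key for each argument. play_rows: Moves the arm, as the interface text tells. Its arguments: {"type":"object","properties":{"steps":{"type":"array","items":{"type":"number"}},"hand":{"type":"number"},"squeeze":{"type":"number"}},"required":["steps"]}

```bash
ls; mkdir -p pics; cat > h.py <<'E'
import numpy as np, cv2
from station import ctrl
from scipy.spatial.transform import Rotation as R
def cam(n):
    i=ctrl.camera_info(n); return i, R.from_euler('xyz',i['attitude']).as_matrix(), np.array(i['xyz'])
def f_(i): return 210/np.tan(np.radians(i['fov_y'])/2)
def cloud(n,d,c=None):
    i,M,t=c or cam(n); f=f_(i); v,u=np.mgrid[0:420,0:560]
    return np.stack([(u-i['cx'])/f*d,-(v-i['cy'])/f*d,-d],-1)@M.T+t
def ray(n,u,v,z,c=None):
    i,M,t=c or cam(n); f=f_(i); r=M@np.array([(u-i['cx'])/f,-(v-i['cy'])/f,-1]); return t+r*(z-t[2])/r[2]
def save(n,p): cv2.imwrite('pics/'+n,cv2.cvtColor(p,cv2.COLOR_RGB2BGR))
E
python3 - <<'E'
from h import *
print(ctrl.read_state(),ctrl.grasp_offset)
for n in('top','side'):
    print(ctrl.camera_info(n)); p,d=ctrl.capture(n); save(n+'0.png',p); np.savez(n+'0.npz',p=p,d=d)
print(ctrl.camera_info('wrist'))
E
```

```text
pics
{'time': 0.0, 'joints': array([ 9.52490514e-01,  2.07415981e-01,  1.54299711e+00,  1.50574974e-06,
        1.39350380e+00, -1.50497681e-01]), 'dq': array([-0.00069461,  0.00042973,  0.00191802,  0.00143631, -0.00020455,
        0.00043213]), 'joint_efforts': array([-4.97871515e-04, -3.83037186e+01, -2.91593671e+01, -7.85857446e-05,
        1.05054164e-02, -2.34734493e-06]), 'eef_pos': array([0.25883819, 0.51257653, 0.23010759]), 'orientation': array([-3.13929492e+00, -3.49936813e-04,  2.67378385e+00]), 'ft_force': array([-0.73236269,  0.26212032, -0.61481631]), 'wrist_torque': array([-0.03312173,  0.01578608, -0.00391769]), 'gripper_force': 0.0, 'width': 0.08550043808255807} 0.0187
{'fov_y': 44.73497144381943, 'cx': 273.28672306941587, 'cy': 211.07364312558704, 'xyz': array([0.3294826 , 0.04290536, 1.54480815]), 'attitude': array([ 0.12498852, -0.00616678, -1.55647985])}
{'fov_y': 53.15895410728622, 'cx': 277.0109464285149, 'cy': 209.2979873488942, 'xyz': array([0.24203864, 1.06272505, 0.49344706]), 'attitude': array([ 1.20585626, -0.01762529, -2.88741216])}
{'fov_y': 67.5214834321642, 'cx': 279.4051220082034, 'cy': 214.7038063393226, 'xyz': array([0.19674721, 0.54551817, 0.37320942]), 'attitude': array([-0.2787622 ,  0.0022972 ,  1.10209898])}
```

View pics/top0.png

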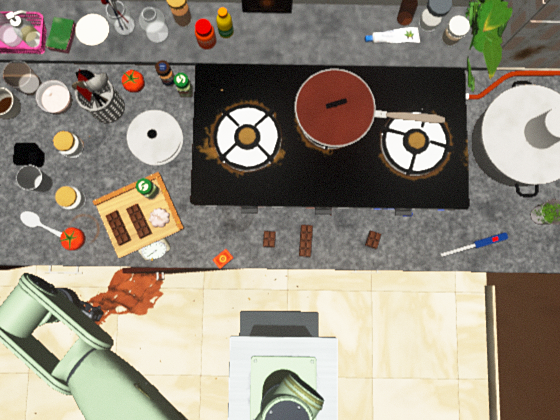

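View pics/side0.png

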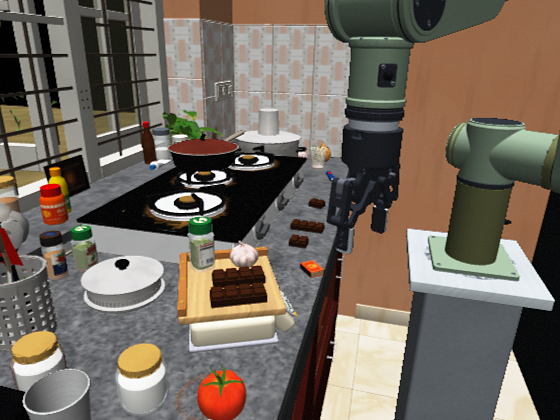

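The top view shows the board at about (138,215), the two long bars on it at (118,227) and (139,221), the jar cap at (147,186) and the garlic at (160,217). In front of the hob are half bars at (268,239) and (373,240), a long bar at (306,240) and the matchbox at (223,258). So three long bars exist, and adding the loose one should give 300 g.

```bash
python3 - <<'E'
from h import *
p,d=ctrl.capture('wrist'); save('w0.png',p); np.savez('w0.npz',p=p,d=d)
z=np.load('top0.npz'); p,d=z['p'],z['d']; P=cloud('top',d)
for nm,(u,v) in dict(jar=(147,186),gar=(160,217),b1=(118,227),b2=(139,221),halfA=(268,239),long=(306,240),halfB=(373,240),match=(223,258),board=(105,215),wt=(240,235)).items(): print(nm,P[v,u].round(3))
hsv=cv2.cvtColor(p,cv2.COLOR_RGB2HSV)
# bars: brown dark on worktop
B=((p[...,0].astype(int)-p[...,2]>25)&(p[...,0]<130)).astype(np.uint8)
n,l,s,c=cv2.connectedComponentsWithStats(B)
for k in range(1,n):
    u,v=c[k]
    if s[k,4]>40 and 90<u<420 and 170<v<270:
        pts=np.argwhere(l==k)[:,::-1].astype(float)
        zz=0.022 if u>190 else 0.115
        W=np.array([ray('top',a,b,zz)[:2] for a,b in pts],np.float32)
        print(s[k,4],(round(u),round(v)),cv2.minAreaRect(W),np.median(P[l==k][:,2]).round(3))
# board edges
W=((hsv[...,0]>8)&(hsv[...,0]<25)&(hsv[...,1]>90)&(p[...,0]>130)).astype(np.uint8); W[:170]=0;W[265:]=0;W[:,195:]=0;W[:,:88]=0
W=cv2.morphologyEx(W,cv2.MORPH_CLOSE,np.ones((15,15)))
cs,_=cv2.findContours(W,0,1); cc=max(cs,key=cv2.contourArea)
w=np.array([ray('top',a,b,.105)[:2] for a,b in cc[:,0].astype(float)],np.float32); print('board',cv2.minAreaRect(w),cv2.boxPoints(cv2.minAreaRect(w)))
E
```

```text
jar [0.562 0.376 0.194]
gar [0.485 0.351 0.137]
b1 [0.458 0.475 0.105]
b2 [0.477 0.417 0.104]
halfA [0.437 0.051 0.019]
long [ 0.436 -0.063  0.013]
halfB [ 0.439 -0.265  0.014]
match [0.378 0.184 0.015]
board [0.494 0.519 0.087]
wt [ 0.449  0.136 -0.001]
373 (139, 221) ((0.47625115513801575, 0.4150489270687103), (0.09462763369083405, 0.03559202328324318), 27.320898056030273) 0.109
392 (118, 227) ((0.45563292503356934, 0.47202324867248535), (0.09363552927970886, 0.03650394454598427), 27.02022361755371) 0.11
317 (306, 240) ((0.43425285816192627, -0.06144986301660538), (0.03602200746536255, 0.09401755779981613), 87.2752685546875) 0.02
149 (269, 239) ((0.43821752071380615, 0.04786243662238121), (0.0448610857129097, 0.03585296869277954), 0.8402405977249146) 0.02
179 (373, 239) ((0.44069433212280273, -0.26326385140419006), (0.0355367586016655, 0.04767318814992905), 70.15208435058594) 0.02
270 (148, 270) ((0.3365502655506134, 0.357523113489151), (0.02207682654261589, 0.19429738819599152), 0.825855016708374) -0.125
board ((0.48198816180229187, 0.43038904666900635), (0.19903576374053955, 0.23276875913143158), 25.53069305419922) [[0.3420267  0.49251738]
 [0.44234878 0.2824774 ]
 [0.6219496  0.3682607 ]
 [0.52162755 0.5783007 ]]
```

View pics/w0.png

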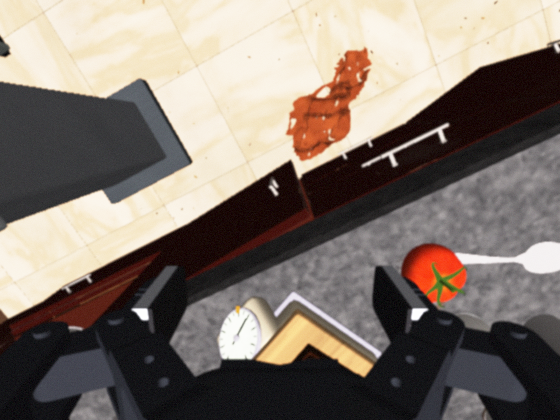

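The wrist view shows the dial at (240,335), with the board behind the gripper at the bottom centre. Next I move above the board for a close look.

```bash
cat >> h.py <<'E'
def plan(*tg,yaw=None):
    """successive world TCP targets -> tool-frame deltas, (after turning to yaw)"""
    s=ctrl.read_state(); M=R.from_euler('xyz',s['orientation']).as_matrix(); q=s['orientation'][2]
    print('pos',s['eef_pos'].round(4),'rpy',s['orientation'].round(3),'F',s['ft_force'].round(1),'w',round(s['width'],4),'gf',round(s['gripper_force'],1),'t',round(s['time'],1))
    if yaw is not None:
        dq=(yaw-q+np.pi)%(2*np.pi)-np.pi; print('roll deg',round(-np.degrees(dq),2)); M=R.from_rotvec([0,0,dq]).as_matrix()@M
    c=s['eef_pos']
    for t in tg: t=np.array(t,float); print('d',(M.T@(t-c)).round(4)); c=t
E
python3 - <<'E'
from h import *
plan((.26,.51,.33),(.6,.4,.33),yaw=3.4)
E
```

```text
pos [0.2589 0.5127 0.2304] rpy [-3.14  -0.     2.674] F [-0.2  0.5 -0.8] w 0.0853 gf 0.0 t 0.1
roll deg -41.61
d [-0.0003 -0.0031 -0.0996]
d [-3.006e-01 -1.932e-01  3.000e-04]
```

Request:
play_rows:
  steps: [0,0,-0.05,-8.3,0,0,-0.05,-8.3,0,0,0,-8.3,0,0,0,-8.3,0,0,0,-8.3]
  hand: -1
  squeeze: 20

```text
time: 0.65
eef_pos: [0.2593, 0.5132, 0.3316]
orientation: [3.141, 0.0, -2.879]
ft_force: [-0.4, 0.1, -1.2]
width: 0.0852
gripper_force: 0.0
```

Request:
play_rows:
  steps: [-0.04,-0.025,0,0,-0.04,-0.025,0,0,-0.04,-0.025,0,0,-0.04,-0.025,0,0,-0.04,-0.025,0,0]

```text
time: 1.15
eef_pos: [0.4859, 0.4422, 0.3308]
orientation: [-3.141, -0.001, -2.885]
ft_force: [-0.6, 0.3, 1.1]
width: 0.0858
gripper_force: 0.0
```

Request:
play_rows:
  steps: [-0.04,-0.025,0,0,-0.04,-0.025,0,0,-0.02,-0.02,0,0,0,0,0,0,0,0,0,0]

```text
time: 1.65
eef_pos: [0.5991, 0.4002, 0.3301]
orientation: [3.141, -0.002, -2.886]
ft_force: [-0.8, 0.1, -0.0]
width: 0.0859
gripper_force: 0.0
```

```bash
python3 - <<'E'
from h import *
plan()
c=cam('wrist'); p,d=ctrl.capture('wrist'); save('w1.png',p); np.savez('w1.npz',p=p,d=d,i=c[0]['xyz'],a=c[0]['attitude']); print(c[0]['xyz'],c[0]['attitude'])
E
```

```text
pos [0.5991 0.4002 0.3301] rpy [ 3.141e+00 -2.000e-03 -2.886e+00] F [-0.8  0.1 -0. ] w 0.0859 gf 0.0 t 1.6
[0.53181883 0.38372251 0.47321476] [-2.76718955e-01 -2.54156719e-06  1.82514068e+00]
```

View pics/w1.png

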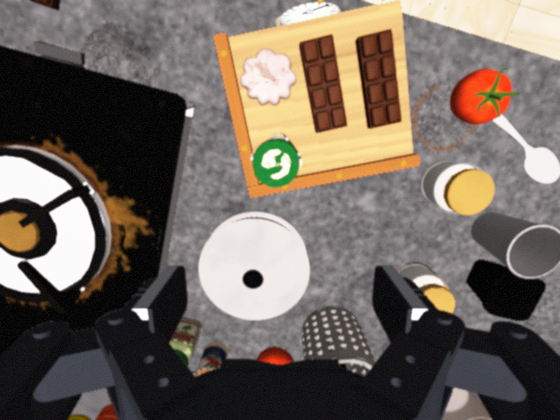

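The wrist view shows the board clearly. The back stop runs from (250,192) to (418,160) and the right stop from (250,192) to (218,36). The jar cap is at (276,161), the garlic at (268,75), and the bars at (322,84) and (379,78). I'll measure them.

```bash
cat >> h.py <<'E'
def wcam(z):  # camera tuple from saved npz
    i=dict(ctrl.camera_info('wrist')); a=z['a']; return i,R.from_euler('xyz',a).as_matrix(),z['i']
def rects(p,c,n,zz,mask,amin=300):
    k,l,s,cc=cv2.connectedComponentsWithStats(mask.astype(np.uint8)); out=[]
    for j in range(1,k):
        if s[j,4]<amin: continue
        pts=np.argwhere(l==j)[:,::-1].astype(float)
        W=np.array([ray(n,a,b,zz,c)[:2] for a,b in pts],np.float32)
        out.append((cc[j].round(),s[j,4],)+cv2.minAreaRect(W))
    return out
E
python3 - <<'E'
from h import *
z=np.load('w1.npz'); p,d=z['p'],z['d']; c=wcam(z); P=cloud('wrist',d,c)
h=cv2.cvtColor(p,cv2.COLOR_RGB2HSV)
for u,v in [(302,172),(232,100),(402,160),(350,170),(270,130),(340,60),(276,161),(268,75)]: print((u,v),h[v,u],P[v,u].round(4))
pi=p.astype(int)
m=(pi[...,0]-pi[...,2]>15)&(pi[...,0]<140)&(h[...,0]<15); m[200:]=0; m[:,:285]=0;m[:,415:]=0
m=cv2.morphologyEx(m.astype(np.uint8),cv2.MORPH_CLOSE,np.ones((5,5)))
for r in rects(p,c,'wrist',.111,m): print(r)
W=(h[...,0]>8)&(h[...,0]<24)&(h[...,1]>70)&(pi[...,0]>140); W[200:]=0; W[:,:205]=0; W[:,422:]=0; W[:5]=0
W=cv2.morphologyEx(W.astype(np.uint8),cv2.MORPH_OPEN,np.ones((5,5)))
# outer edges: bottom edge per column, left edge per row
cols=range(262,410); bp=np.array([ray('wrist',u,W[:,u].nonzero()[0].max()+.5,.105,c)[:2] for u in cols])
rows=range(50,180); lp=np.array([ray('wrist',W[v].nonzero()[0].min()-.5,v,.105,c)[:2] for v in rows])
rp=np.array([ray('wrist',W[v].nonzero()[0].max()+.5,v,.089,c)[:2] for v in range(30,140)])
L=[]
for q in (bp,lp,rp):
    vx,vy,x,y=cv2.fitLine(q.astype(np.float32),cv2.DIST_HUBER,0,.01,.01).ravel(); L.append((vx,vy,x,y)); 
    res=np.abs((q-[x,y])@[-vy,vx]); print('ang',np.degrees(np.arctan2(vy,vx)).round(2),'res',res.mean().round(4),(x,y))
A=np.array([[-l[1],l[0]] for l in L[:2]]); b=np.array([-l[1]*l[2]+l[0]*l[3] for l in L[:2]]); print('outer corner',np.linalg.solve(A,b))
l=L[2]; cr=np.linalg.solve(A,b); print('dist of left edge', (cr-[l[2],l[3]])@[-l[1],l[0]])
g=(h[...,0]>45)&(h[...,0]<85)&(h[...,1]>100); g[:120]=0;g[200:]=0;g[:,:240]=0;g[:,320:]=0
(u,v),rr=cv2.minEnclosingCircle(np.argwhere(g)[:,::-1].astype(np.float32)); print('cap',u,v,rr,ray('wrist',u,v,.189,c))
q=P[55:100,245:292].reshape(-1,3); q=q[q[:,2]>.1]; print('garlic',q.mean(0),q.min(0),q.max(0))
q=P[135:190,250:305].reshape(-1,3); q=q[q[:,2]>.17]; print('jar',np.median(q,0),q.min(0),q.max(0))
E
```

```text
(302, 172) [ 20 115 244] [0.5779 0.4243 0.0889]
(232, 100) [ 14 177 232] [0.5188 0.3263 0.1051]
(402, 160) [ 17 185 230] [0.5333 0.5306 0.1065]
(350, 170) [ 15 177 233] [0.5595 0.4763 0.1052]
(270, 130) [ 22 100 251] [0.5396 0.3742 0.0879]
(340, 60) [ 20 111 245] [0.4469 0.4314 0.0895]
(276, 161) [ 60 115 158] [0.5621 0.3884 0.1908]
(268, 75) [ 10  54 235] [0.4888 0.361  0.1413]
(array([378.,  78.]), np.int32(3194), (0.46040940284729004, 0.47460421919822693), (0.0924614667892456, 0.03708181157708168), 26.86080551147461)
(array([323.,  83.]), np.int32(3006), (0.4797413945198059, 0.41878369450569153), (0.0923152044415474, 0.03509260714054108), 27.607702255249023)
ang -64.46 res 0.0003 (np.float32(0.5775908), np.float32(0.4638471))
ang 25.52 res 0.0003 (np.float32(0.53542966), np.float32(0.32788038))
ang 25.85 res 0.0003 (np.float32(0.4524452), np.float32(0.5142521))
outer corner [0.6226676 0.3695299]
dist of left edge -0.20446633
cap 275.558837890625 162.5 23.75071144104004 [0.56364022 0.38842693 0.189     ]
garlic [0.48911722 0.36067558 0.12993359] [0.46233729 0.33248842 0.10846034] [0.53181883 0.38629854 0.47321476]
jar [0.56343013 0.38803038 0.1900132 ] [0.53181883 0.36705803 0.17021112] [0.58599829 0.40952914 0.47321476]
```

```bash
cat >> h.py <<'E'
AL=.4456; C0=np.array([.6040,.3761]); EX=np.array([np.cos(AL),np.sin(AL)]); EY=np.array([-EX[1],EX[0]])
def cw(x,y,z): return (*(C0+x*EX+y*EY),z)   # corner->world
def wc(q): q=np.array(q[:2])-C0; return (q@EX).round(4),(q@EY).round(4)
E
python3 - <<'E'
from h import *
plan((.5635,.388,.33),(.5635,.388,.131),(.5635,.388,.33),yaw=AL+np.pi)
E
```

```text
pos [0.5983 0.401  0.3306] rpy [ 3.141e+00 -2.000e-03 -2.885e+00] F [0.1 0.9 0.1] w 0.0854 gf 0.0 t 1.7
roll deg -10.82
d [0.037  0.0033 0.0007]
d [-3.00e-04 -1.00e-04  1.99e-01]
d [ 3.00e-04  1.00e-04 -1.99e-01]
```

Request:
play_rows:
  steps: [0,0,0,-5.4,0,0,0,-5.4,0.037,0.003,0,0,0,0,0.04,0,0,0,0,0]

```text
time: 2.2
eef_pos: [0.5594, 0.3873, 0.286]
orientation: [3.142, -0.011, -2.694]
ft_force: [-0.7, -0.2, -2.2]
width: 0.0853
gripper_force: 0.0
```

Request:
play_rows:
  steps: [0,0,0.04,0,0,0,0.04,0,0,0,0.04,0,0,0,0.039,0,0,0,0,0]

```text
time: 2.7
eef_pos: [0.5593, 0.386, 0.1255]
orientation: [-3.141, -0.014, -2.695]
ft_force: [-1.6, -0.6, -0.4]
width: 0.0857
gripper_force: 0.0
```

Request:
play_rows:
  steps: [0,0,0,0,0,0,0,0,0,0,0,0,0,0,0,0,0,0,0,0]
  hand: 1
  squeeze: 20

```text
time: 3.2
eef_pos: [0.5656, 0.3882, 0.1344]
orientation: [3.141, 0.004, -2.697]
ft_force: [0.6, 0.1, 0.4]
width: 0.0479
gripper_force: 24.5
```

Request:
play_rows:
  steps: [0,0,0,0,0,0,0,0,0,0,-0.01,0,0,0,-0.04,0,0,0,-0.04,0]

```text
time: 3.7
eef_pos: [0.5624, 0.3864, 0.2208]
orientation: [-3.141, -0.007, -2.697]
ft_force: [0.7, -0.1, -0.6]
width: 0.048
gripper_force: 24.5
```

```bash
python3 - <<'E'
from h import *
plan((.45,.11,.221),(.45,.11,.056))
E
```

```text
pos [0.5624 0.3864 0.2208] rpy [-3.141 -0.007 -2.697] F [ 0.7 -0.1 -0.6] w 0.048 gf 24.5 t 3.7
d [ 0.2204 -0.2011  0.0014]
d [-1.10e-03  1.00e-04  1.65e-01]
```

Request:
play_rows:
  steps: [0.028,-0.025,0,0,0.028,-0.025,0,0,0.028,-0.025,0,0,0.028,-0.025,0,0,0.028,-0.025,0,0]

```text
time: 4.2
eef_pos: [0.4901, 0.2129, 0.222]
orientation: [3.142, -0.002, -2.696]
ft_force: [1.0, -1.3, -0.0]
width: 0.0478
gripper_force: 24.4
```

Request:
play_rows:
  steps: [0.028,-0.025,0,0,0.028,-0.025,0,0,0.024,-0.025,0,0,0,0,0,0,0,0,0,0]

```text
time: 4.7
eef_pos: [0.4513, 0.1118, 0.2224]
orientation: [3.141, -0.0, -2.698]
ft_force: [0.2, -0.0, -0.9]
width: 0.0477
gripper_force: 24.4
```

Request:
play_rows:
  steps: [0,0,0.04,0,0,0,0.04,0,0,0,0.04,0,0,0,0.03,0,0,0,0,0]

```text
time: 5.2
eef_pos: [0.4472, 0.113, 0.0678]
orientation: [3.137, -0.011, -2.695]
ft_force: [-1.4, 0.2, -0.6]
width: 0.048
gripper_force: 24.4
```

```bash
python3 - <<'E'
from h import *
p,d=ctrl.capture('side'); save('s1.png',p[130:330,200:420].repeat(2,0).repeat(2,1)); plan((.45,.11,.046))
E
```

```text
pos [0.4497 0.1131 0.0704] rpy [ 3.139 -0.006 -2.695] F [ 0.6  0.5 -1.2] w 0.0476 gf 24.4 t 5.2
d [ 0.0009 -0.003   0.0244]
```

View pics/s1.png

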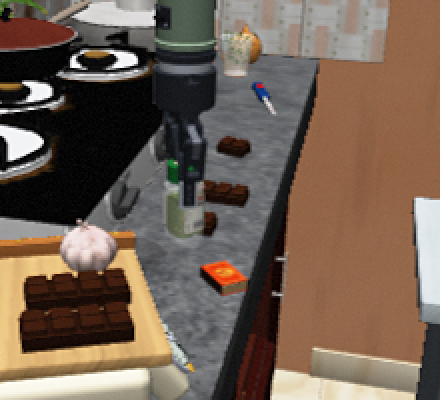

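The jar hangs upright in the gripper, just above the worktop. I'll lower it.

Request:
play_rows:
  steps: [0,0,0.01,0,0,0,0.007,0,0,0,0,0,0,0,0,0]

```text
time: 5.65
eef_pos: [0.4524, 0.1123, 0.056]
orientation: [-3.141, 0.001, -2.697]
ft_force: [0.2, -0.2, -0.1]
width: 0.0475
gripper_force: 24.4
```

Request:
play_rows:
  steps: [0,0,0.003,0,0,0,0,0,0,0,0,0]

```text
time: 5.95
eef_pos: [0.4519, 0.1122, 0.0525]
orientation: [-3.141, 0.0, -2.697]
ft_force: [0.5, -0.6, -0.7]
width: 0.048
gripper_force: 24.4
```

Request:
play_rows:
  steps: [0,0,0.003,0,0,0,0,0,0,0,0,0]

```text
time: 6.25
eef_pos: [0.4516, 0.1123, 0.0491]
orientation: [3.141, -0.0, -2.697]
ft_force: [-0.3, 0.7, -1.0]
width: 0.0481
gripper_force: 24.4
```

Request:
play_rows:
  steps: [0,0,0.003,0,0,0,0,0,0,0,0,0]

```text
time: 6.55
eef_pos: [0.4524, 0.1122, 0.0475]
orientation: [-3.141, 0.001, -2.696]
ft_force: [-2.3, -0.4, 9.0]
width: 0.0481
gripper_force: 25.2
```

Request:
play_rows:
  steps: [0,0,0.003,0,0,0,0,0,0,0,0,0]

```text
time: 6.85
eef_pos: [0.4537, 0.1126, 0.0466]
orientation: [-3.141, 0.003, -2.696]
ft_force: [-6.0, -0.2, 22.7]
width: 0.0476
gripper_force: 22.1
```

Request:
play_rows:
  steps: [0,0,-0.003,0,0,0,0,0]

```text
time: 7.05
eef_pos: [0.4524, 0.1123, 0.0468]
orientation: [-3.141, 0.001, -2.697]
ft_force: [-0.4, -0.3, 1.0]
width: 0.0477
gripper_force: 21.1
```

Request:
play_rows:
  steps: [0,0,0,0,0,0,0,0,0,0,0,0,0,0,0,0,0,0,0,0]
  hand: -1

```text
time: 7.55
eef_pos: [0.4517, 0.1123, 0.0461]
orientation: [3.141, -0.0, -2.697]
ft_force: [-0.5, -0.9, 0.8]
width: 0.085
gripper_force: 0.0
```

Request:
play_rows:
  steps: [0,0,-0.03,0,0,0,-0.04,0,0,0,-0.04,0,0,0,-0.04,0,0,0,-0.04,0]

```text
time: 8.05
eef_pos: [0.4514, 0.1123, 0.2379]
orientation: [-3.142, 0.0, -2.697]
ft_force: [0.8, 0.2, 0.1]
width: 0.0853
gripper_force: 0.0
```

Request:
play_rows:
  steps: [0,0,0,8.2,0,0,0,8.2,0,0,0,8.2,0,0,0,8.2,0,0,0,8.2]

```text
time: 8.55
eef_pos: [0.4516, 0.1123, 0.2362]
orientation: [-3.141, -0.0, 2.865]
ft_force: [0.2, 0.5, -0.2]
width: 0.0856
gripper_force: 0.0
```

Request:
play_rows:
  steps: [0,0,0,8.2,0,0,0,8.2,0,0,0,8.2,0,0,0,8.2,0,0,0,8.2]

```text
time: 9.05
eef_pos: [0.4516, 0.1122, 0.2361]
orientation: [-3.141, -0.0, 2.149]
ft_force: [-0.3, 0.4, 0.1]
width: 0.0855
gripper_force: 0.0
```

Request:
play_rows:
  steps: [0,0,0,8,0,0,0,0]

```text
time: 9.25
eef_pos: [0.4516, 0.1123, 0.2361]
orientation: [-3.141, -0.0, 2.016]
ft_force: [0.3, 0.3, -0.1]
width: 0.0854
gripper_force: 0.0
```

```bash
python3 - <<'E'
from h import *
plan((.489,.3607,.24),(.489,.3607,.101))
p,d=ctrl.capture('top'); P=cloud('top',d); q=P.reshape(-1,3)
m=(abs(q[:,0]-.45)<.04)&(abs(q[:,1]-.112)<.04)&(q[:,2]>.06)&(q[:,2]<.12); print(m.sum(),q[m].mean(0).round(3),q[m].max(0).round(3))
m=(abs(q[:,0]-.489)<.035)&(abs(q[:,1]-.36)<.035)&(q[:,2]>.12)&(q[:,2]<.16); print(m.sum(),q[m].mean(0).round(3),q[m].max(0).round(3),q[m].min(0).round(3))
E
```

```text
pos [0.4516 0.1123 0.2361] rpy [-3.141 -0.     2.016] F [ 0.3  0.3 -0.1] w 0.0854 gf 0.0 t 9.2
d [ 0.2081  0.1407 -0.0039]
d [-0.     0.     0.139]
6 [0.449 0.089 0.082] [0.453 0.09  0.101]
275 [0.485 0.356 0.132] [0.512 0.384 0.156] [0.459 0.331 0.12 ]
```

Request:
play_rows:
  steps: [0.041,0.028,0,0,0.041,0.028,0,0,0.041,0.028,0,0,0.041,0.028,0,0,0.042,0.029,0,0]

```text
time: 9.8
eef_pos: [0.4902, 0.3598, 0.2362]
orientation: [3.142, 0.0, 2.019]
ft_force: [0.8, -0.5, 0.3]
width: 0.0851
gripper_force: 0.0
```

Request:
play_rows:
  steps: [0,0,0,0,0,0,0.04,0,0,0,0.04,0,0,0,0.04,0,0,0,0.014,0]

```text
time: 10.3
eef_pos: [0.4867, 0.3553, 0.0972]
orientation: [-3.132, 0.001, 2.018]
ft_force: [-0.0, -0.4, -0.4]
width: 0.0852
gripper_force: 0.0
```

Request:
play_rows:
  steps: [0,0,0,0,0,0,0,0,0,0,0,0,0,0,0,0,0,0,0,0]
  hand: 1
  squeeze: 20

```text
time: 10.8
eef_pos: [0.4915, 0.3585, 0.1043]
orientation: [3.138, -0.0, 2.016]
ft_force: [0.9, 0.4, 0.7]
width: 0.0549
gripper_force: 21.3
```

Request:
play_rows:
  steps: [0,0,0,0,0,0,-0.01,0,0,0,-0.04,0,0,0,-0.04,0,0,0,0,0]

```text
time: 11.3
eef_pos: [0.4943, 0.3602, 0.2006]
orientation: [3.127, -0.001, 2.016]
ft_force: [0.7, 0.4, 0.4]
width: 0.0551
gripper_force: 21.5
```

```bash
python3 - <<'E'
from h import *
plan((.445,.205,.19),(.445,.205,.03),yaw=AL+np.pi-.2)
p,d=ctrl.capture('side'); save('s2.png',p[130:330,200:420].repeat(2,0).repeat(2,1))
E
```

```text
pos [0.4943 0.3602 0.2006] rpy [ 3.127e+00 -1.000e-03  2.016e+00] F [0.7 0.4 0.4] w 0.0551 gf 21.5 t 11.3
roll deg -78.56
d [ 0.0856 -0.1387  0.0086]
d [-1.0e-04 -2.3e-03  1.6e-01]
```

View pics/s2.png

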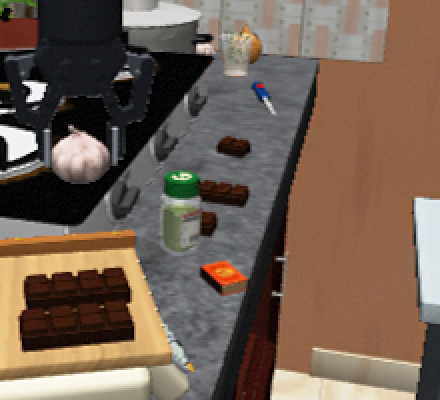

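Request:
play_rows:
  steps: [0,0,0,-7.85,0,0,0,-7.85,0,0,0,-7.85,0,0,0,-7.85,0,0,0,-7.85]

```text
time: 11.85
eef_pos: [0.4891, 0.3573, 0.1908]
orientation: [-3.139, -0.002, 2.707]
ft_force: [-0.3, -0.3, -0.9]
width: 0.0549
gripper_force: 21.5
```

Request:
play_rows:
  steps: [0,0,0,-7.85,0,0,0,-7.85,0,0,0,-7.85,0,0,0,-7.85,0,0,0,-7.85]

```text
time: 12.35
eef_pos: [0.4891, 0.3573, 0.1907]
orientation: [-3.141, -0.003, -2.892]
ft_force: [0.8, 0.7, -0.8]
width: 0.0547
gripper_force: 21.5
```

Request:
play_rows:
  steps: [0.021,-0.035,0,0,0.021,-0.035,0,0,0.021,-0.035,0,0,0.022,-0.037,0,0,0,0,0,0]

```text
time: 12.85
eef_pos: [0.4389, 0.1956, 0.1903]
orientation: [-3.14, -0.006, -2.901]
ft_force: [-0.0, 0.9, -0.8]
width: 0.0549
gripper_force: 21.6
```

Request:
play_rows:
  steps: [0,0,0.04,0,0,0,0.04,0,0,0,0.04,0,0,0,0.04,0,0,0,0,0]

```text
time: 13.35
eef_pos: [0.4355, 0.1984, 0.0262]
orientation: [3.141, -0.015, -2.897]
ft_force: [-0.7, 0.2, -2.0]
width: 0.0548
gripper_force: 21.8
```

Request:
play_rows:
  steps: [0,0,0.01,0,0,0,0.006,0,0,0,0,0,0,0,0,0]

```text
time: 13.75
eef_pos: [0.4434, 0.1999, 0.0177]
orientation: [3.142, 0.003, -2.897]
ft_force: [0.4, 0.7, -0.9]
width: 0.0549
gripper_force: 21.8
```

Request:
play_rows:
  steps: [0,0,0.003,0,0,0,0,0,0,0,0,0]

```text
time: 14.05
eef_pos: [0.4423, 0.1996, 0.0136]
orientation: [3.142, 0.001, -2.897]
ft_force: [-0.1, 0.1, 0.2]
width: 0.0552
gripper_force: 21.8
```

Request:
play_rows:
  steps: [0,0,0.002,0,0,0,0,0,0,0,0,0]

```text
time: 14.35
eef_pos: [0.4426, 0.1996, 0.0126]
orientation: [-3.142, 0.001, -2.897]
ft_force: [-2.6, -1.6, 8.7]
width: 0.0551
gripper_force: 22.2
```

Request:
play_rows:
  steps: [0,0,-0.001,0,0,0,0,0,0,0,0,0,0,0,0,0,0,0,0,0]
  hand: -1

```text
time: 14.85
eef_pos: [0.442, 0.1995, 0.0121]
orientation: [-3.142, -0.0, -2.897]
ft_force: [-0.8, 0.8, 0.7]
width: 0.0857
gripper_force: 0.0
```

Request:
play_rows:
  steps: [0,0,-0.03,0,0,0,-0.04,0,0,0,-0.04,0,0,0,-0.05,0,0,0,-0.05,0]

```text
time: 15.35
eef_pos: [0.4413, 0.1993, 0.2236]
orientation: [-3.142, -0.001, -2.897]
ft_force: [1.1, -0.3, -0.3]
width: 0.085
gripper_force: 0.0
```

Request:
play_rows:
  steps: [0,0,-0.05,-5.9,0,0,-0.05,-5.9,0,0,0,0,0,0,0,0]
  hand: -0.05

```text
time: 15.75
eef_pos: [0.4428, 0.1997, 0.3239]
orientation: [-3.141, 0.004, -2.692]
ft_force: [-0.8, 0.3, -0.1]
width: 0.0447
gripper_force: 0.0
```

```bash
python3 - <<'E'
from h import *
plan(cw(-.0,.121,.32),yaw=AL+np.pi)
E
```

```text
pos [0.4428 0.1997 0.3239] rpy [-3.141  0.004 -2.692] F [-0.8  0.3 -0.1] w 0.0447 gf 0.0 t 15.8
roll deg 0.24
d [-0.2215  0.2107  0.0045]
```

Request:
play_rows:
  steps: [-0.034,0.034,0,0,-0.034,0.034,0,0,-0.034,0.034,0,0,-0.034,0.034,0,0,-0.034,0.034,0,0]

```text
time: 16.25
eef_pos: [0.5205, 0.4277, 0.3186]
orientation: [-3.141, -0.006, -2.692]
ft_force: [0.3, 0.2, 0.5]
width: 0.0449
gripper_force: 0.0
```

Request:
play_rows:
  steps: [-0.034,0.034,0,0,-0.018,0.007,0,0,0,0,0,0,0,0,0,0]

```text
time: 16.65
eef_pos: [0.5493, 0.4853, 0.3189]
orientation: [-3.14, -0.006, -2.692]
ft_force: [0.1, -0.1, 0.2]
width: 0.0453
gripper_force: 0.0
```

```bash
cat >> h.py <<'E'
def look(n,zb,show=True):
    """bars on board from wrist view: corner-frame centre, size, angle off scale x"""
    s=ctrl.read_state(); c=cam('wrist'); p,d=ctrl.capture('wrist'); save(n,p)
    P=cloud('wrist',d,c); pi=p.astype(int); h=cv2.cvtColor(p,cv2.COLOR_RGB2HSV)
    q=P[...,:2]-C0; X=q@EX; Y=q@EY
    m=(pi[...,0]-pi[...,2]>15)&(pi[...,0]<140)&(h[...,0]<15)&(X>-.2)&(X<.003)&(Y>-.003)&(Y<.22)&(P[...,2]>.08)&(P[...,2]<.135)
    m=cv2.morphologyEx(m.astype(np.uint8),cv2.MORPH_CLOSE,np.ones((5,5)))
    for r in rects(p,c,'wrist',zb,m):
        (w,l,a)=(*r[3],r[4])
        if w<l: w,l,a=l,w,a+90
        da=(a-np.degrees(AL)+90)%180-90
        print('bar px',r[0],'corner xy',wc(r[2]),'size',round(w,4),round(l,4),'dang',round(da,2))
    return p,P
E
python3 - <<'E'
from h import *
p,P=look('w2.png',.1154)
print('board z',np.median(P[(abs((P[...,:2]-C0)@EX+.06)<.03)&(abs((P[...,:2]-C0)@EY-.035)<.02)][:,2]))
plan(cw(-.168,.121,.32),cw(-.168,.121,.101),yaw=AL+np.pi)
E
```

```text
bar px [167. 107.] corner xy (np.float64(-0.0826), np.float64(0.0047)) size 0.1591 0.008 dang 1.82
bar px [253. 101.] corner xy (np.float64(-0.094), np.float64(0.0945)) size 0.0924 0.0342 dang 1.99
bar px [309. 108.] corner xy (np.float64(-0.0872), np.float64(0.1537)) size 0.0925 0.0347 dang 2.06
board z 0.0936212906524872
pos [0.5494 0.4849 0.3202] rpy [-3.141 -0.004 -2.692] F [ 0.3 -1.1 -0.1] w 0.0447 gf 0.0 t 16.7
roll deg 0.22
d [ 0.1656 -0.0007  0.0009]
d [-9.00e-04  2.00e-04  2.19e-01]
```

View pics/w2.png

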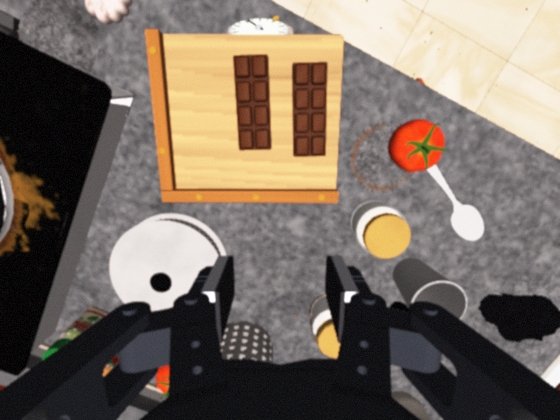

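The bars are as first measured, two degrees askew. The gap between the fingers matches the bars' spacing, so I'll push both bars back together.

Request:
play_rows:
  steps: [0.035,0,0,0,0.035,0,0,0,0.035,0,0,0,0.035,0,0,0,0.028,-0.002,0,0]

```text
time: 17.2
eef_pos: [0.3973, 0.4089, 0.3226]
orientation: [3.142, -0.0, -2.693]
ft_force: [0.1, -0.0, 0.6]
width: 0.045
gripper_force: 0.0
```

Request:
play_rows:
  steps: [0,0,0.04,0,0,0,0.04,0,0,0,0.04,0,0,0,0.04,0,0,0,0.04,0]

```text
time: 17.7
eef_pos: [0.3992, 0.4096, 0.1217]
orientation: [3.142, 0.001, -2.693]
ft_force: [1.3, -0.0, -0.2]
width: 0.0449
gripper_force: 0.0
```

Request:
play_rows:
  steps: [0,0,0.018,0,0,0,0,0,0,0,0,0]

```text
time: 18.0
eef_pos: [0.3998, 0.4105, 0.1052]
orientation: [3.142, 0.001, -2.692]
ft_force: [0.4, 0.5, 0.5]
width: 0.0446
gripper_force: 0.0
```

```bash
python3 - <<'E'
from h import *
plan(); print(wc(ctrl.read_state()['eef_pos']))
p,d=ctrl.capture('side'); save('s3.png',p[200:360,160:340].repeat(3,0).repeat(3,1))
E
```

```text
pos [0.3998 0.4105 0.1052] rpy [ 3.142e+00  1.000e-03 -2.692e+00] F [0.4 0.5 0.5] w 0.0446 gf 0.0 t 18.0
(np.float64(-0.1694), np.float64(0.119))
```

View pics/s3.png

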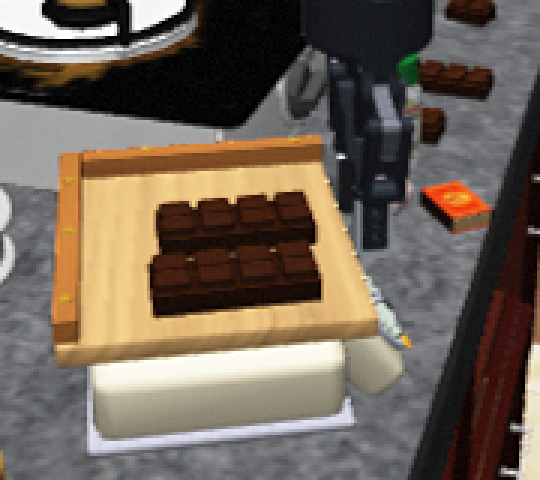

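Both fingers stand in front of the bars' front ends. I'll lower slightly and push back.

Request:
play_rows:
  steps: [0,0.004,0.004,0,-0.012,0,0,0,-0.012,0,0,0,-0.012,0,0,0,-0.01,0,0,0]

```text
time: 18.55
eef_pos: [0.4408, 0.4356, 0.1006]
orientation: [3.141, 0.001, -2.691]
ft_force: [-1.4, 0.2, 0.8]
width: 0.0449
gripper_force: 0.7
```

Request:
play_rows:
  steps: [-0.004,0,0,0,0,0,0,0,0,0,0,0]

```text
time: 18.85
eef_pos: [0.4432, 0.4366, 0.1002]
orientation: [-3.142, 0.0, -2.691]
ft_force: [0.2, 0.3, 0.1]
width: 0.0449
gripper_force: 0.0
```

Request:
play_rows:
  steps: [-0.004,0,0,0,0,0,0,0]

```text
time: 19.05
eef_pos: [0.4467, 0.4384, 0.1003]
orientation: [-3.142, 0.0, -2.691]
ft_force: [0.2, -0.5, -0.3]
width: 0.0448
gripper_force: 0.0
```

Request:
play_rows:
  steps: [-0.004,0,0,0,0,0,0,0]

```text
time: 19.25
eef_pos: [0.4505, 0.4402, 0.1003]
orientation: [3.142, 0.0, -2.691]
ft_force: [-0.8, 0.1, -0.3]
width: 0.0449
gripper_force: 0.1
```

Request:
play_rows:
  steps: [-0.002,0,0,0,0,0,0,0]

```text
time: 19.45
eef_pos: [0.4522, 0.441, 0.1003]
orientation: [-3.142, 0.0, -2.691]
ft_force: [0.6, -1.2, -0.2]
width: 0.0449
gripper_force: 0.3
```

```bash
python3 - <<'E'
from h import *
plan(); print(wc(ctrl.read_state()['eef_pos']))
p,P=look('w3.png',.1154)
E
```

```text
pos [0.4522 0.441  0.1003] rpy [-3.142  0.    -2.691] F [ 0.6 -1.2 -0.2] w 0.0449 gf 0.3 t 19.4
(np.float64(-0.109), np.float64(0.124))
bar px [ 24. 260.] corner xy (np.float64(-0.1162), np.float64(0.0112)) size 0.1019 0.0118 dang -0.02
bar px [317. 329.] corner xy (np.float64(-0.0888), np.float64(0.1437)) size 0.0398 0.0188 dang 2.45
bar px [236. 330.] corner xy (np.float64(-0.0874), np.float64(0.1036)) size 0.0373 0.013 dang -3.56
```

Request:
play_rows:
  steps: [-0.002,0,0,0,0,0,0,0]

```text
time: 19.7
eef_pos: [0.4527, 0.4412, 0.0996]
orientation: [-3.141, -0.003, -2.691]
ft_force: [-4.0, -2.8, 0.0]
width: 0.0451
gripper_force: 2.0
```

Request:
play_rows:
  steps: [-0.002,0,0,0,0,0,0,0]

```text
time: 19.9
eef_pos: [0.4528, 0.4412, 0.0987]
orientation: [-3.141, -0.008, -2.691]
ft_force: [-6.3, -3.5, -0.2]
width: 0.0445
gripper_force: 3.7
```

Request:
play_rows:
  steps: [-0.0015,0,0,0,0,0,0,0]

```text
time: 20.1
eef_pos: [0.4528, 0.4412, 0.0981]
orientation: [-3.141, -0.011, -2.691]
ft_force: [-9.6, -4.5, 0.6]
width: 0.0451
gripper_force: 4.9
```

Both bars sit against the back stop. Now I back off, shut the fingers, and push the row to the right.

Request:
play_rows:
  steps: [0.01,0,0,0,0.01,0,-0.03,0,0,0,-0.04,0,0,0,0,0]

```text
time: 20.5
eef_pos: [0.4434, 0.4379, 0.1783]
orientation: [3.139, 0.017, -2.691]
ft_force: [1.2, 0.1, 0.4]
width: 0.0446
gripper_force: 0.0
```

Request:
play_rows:
  steps: [0,0,-0.02,0,0,0,0,0,0,0,0,0,0,0,0,0]
  hand: 1

```text
time: 20.9
eef_pos: [0.4387, 0.4343, 0.1891]
orientation: [-3.141, -0.001, -2.691]
ft_force: [0.5, 0.5, -0.2]
width: -0.0002
gripper_force: 0.0
```

```bash
python3 - <<'E'
from h import *
plan(cw(-.048,.200,.195),cw(-.048,.200,.1),yaw=AL+np.pi)
E
```

```text
pos [0.4387 0.4343 0.1891] rpy [-3.141e+00 -1.000e-03 -2.691e+00] F [ 0.5  0.5 -0.2] w -0.0002 gf 0.0 t 20.9
roll deg 0.26
d [-0.0761  0.0762 -0.006 ]
d [-0.0001  0.      0.095 ]
```

Request:
play_rows:
  steps: [-0.038,0.038,0,0,-0.038,0.038,0,0.3,0,0,0,0,0,0,0.03,0,0,0,0.03,0]

```text
time: 21.4
eef_pos: [0.4722, 0.5295, 0.1293]
orientation: [3.142, 0.001, -2.696]
ft_force: [0.1, -0.3, 0.3]
width: 0.0002
gripper_force: 0.0
```

Request:
play_rows:
  steps: [0,0,0.028,0,0,0,0,0,0,0,0,0]

```text
time: 21.7
eef_pos: [0.4712, 0.5282, 0.1011]
orientation: [-3.141, -0.003, -2.697]
ft_force: [-0.2, 0.4, 0.9]
width: -0.0
gripper_force: 0.0
```

```bash
python3 - <<'E'
from h import *
plan(); print(wc(ctrl.read_state()['eef_pos']))
p,P=look('w4.png',.1154)
E
```

```text
pos [0.4712 0.5282 0.1011] rpy [-3.141e+00 -3.000e-03 -2.697e+00] F [-0.2  0.4  0.9] w -0.0 gf 0.0 t 21.7
(np.float64(-0.0543), np.float64(0.1945))
bar px [ 56. 272.] corner xy (np.float64(-0.0513), np.float64(0.0947)) size 0.1047 0.0528 dang -13.74
bar px [192. 243.] corner xy (np.float64(-0.0698), np.float64(0.1571)) size 0.0604 0.0361 dang 2.08
```

View pics/w4.png

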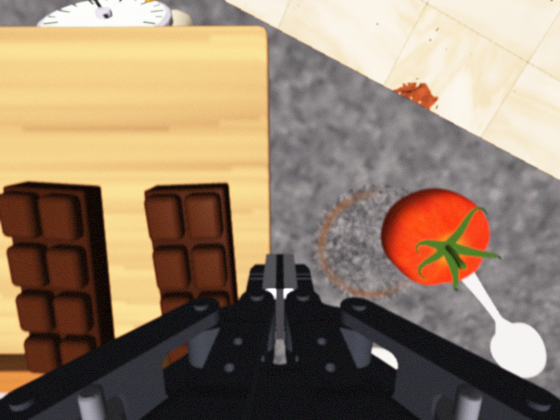

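The pusher stands just left of bar B, and both bars' front ends are level. I'll push to the right.

Request:
play_rows:
  steps: [-0.005,0,0,0,0,-0.01,0,0,0,-0.01,0,0,0,-0.01,0,0,0,-0.01,0,0]

```text
time: 22.25
eef_pos: [0.4942, 0.4943, 0.1028]
orientation: [3.141, 0.001, -2.697]
ft_force: [-0.9, 1.1, 0.6]
width: -0.0
gripper_force: 0.7
```

Request:
play_rows:
  steps: [0,-0.01,0,0,0,-0.01,0,0,0,-0.01,0,0,0,-0.01,0,0,0,-0.01,0,0]

```text
time: 22.75
eef_pos: [0.5154, 0.4492, 0.1023]
orientation: [3.142, -0.0, -2.697]
ft_force: [-0.8, 1.6, 0.1]
width: 0.0003
gripper_force: 0.9
```

Request:
play_rows:
  steps: [0,-0.004,0,0,0,0,0,0,0,0,0,0]

```text
time: 23.05
eef_pos: [0.5168, 0.4459, 0.102]
orientation: [-3.141, -0.001, -2.697]
ft_force: [0.1, -0.6, 0.0]
width: -0.0002
gripper_force: 0.0
```

```bash
python3 - <<'E'
from h import *
plan(); print(wc(ctrl.read_state()['eef_pos']))
p,P=look('w5.png',.1154)
E
```

```text
pos [0.5168 0.4459 0.102 ] rpy [-3.141e+00 -1.000e-03 -2.697e+00] F [ 0.1 -0.6  0. ] w -0.0002 gf 0.0 t 23.1
(np.float64(-0.0486), np.float64(0.1006))
bar px [ 55. 166.] corner xy (np.float64(-0.0857), np.float64(0.0099)) size 0.1508 0.0092 dang 0.15
bar px [168. 239.] corner xy (np.float64(-0.061), np.float64(0.0546)) size 0.0818 0.0802 dang 4.37
```

View pics/w5.png

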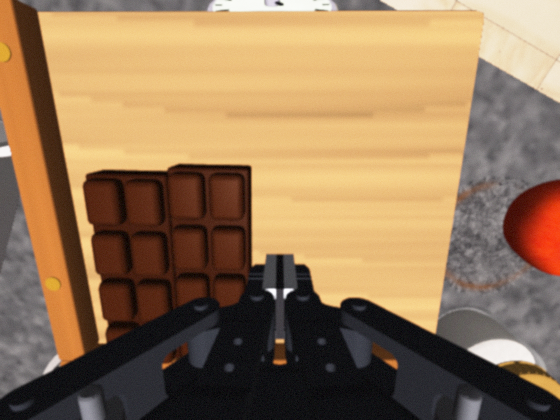

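The bars are closed up, with about 12 mm left to the right stop. Bar B's front edge at (210,166) is a little forward of A's at (127,172). I'll keep pushing until contact.

Request:
play_rows:
  steps: [0,-0.004,0,0,0,-0.004,0,0,0,0,0,0]

```text
time: 23.4
eef_pos: [0.5204, 0.4387, 0.1021]
orientation: [-3.141, -0.0, -2.697]
ft_force: [0.3, 0.2, 0.3]
width: -0.0
gripper_force: 0.0
```

Request:
play_rows:
  steps: [0,-0.002,0,0,0,0,0,0]

```text
time: 23.6
eef_pos: [0.5212, 0.4371, 0.1023]
orientation: [-3.142, -0.0, -2.697]
ft_force: [-1.5, 0.0, 0.9]
width: 0.0
gripper_force: 0.2
```

Request:
play_rows:
  steps: [0,-0.002,0,0,0,0,0,0]

```text
time: 23.8
eef_pos: [0.5221, 0.4353, 0.1023]
orientation: [-3.141, -0.0, -2.697]
ft_force: [-0.3, -0.4, 0.6]
width: -0.0
gripper_force: 0.2
```

Request:
play_rows:
  steps: [0,-0.002,0,0,0,0,0,0]

```text
time: 24.0
eef_pos: [0.523, 0.4335, 0.1023]
orientation: [-3.141, 0.0, -2.697]
ft_force: [-0.3, 0.5, 0.4]
width: -0.0001
gripper_force: 0.2
```

Request:
play_rows:
  steps: [0,-0.002,0,0,0,0,0,0]

```text
time: 24.2
eef_pos: [0.5231, 0.432, 0.1021]
orientation: [3.141, -0.001, -2.697]
ft_force: [-3.4, 2.3, -0.1]
width: 0.0002
gripper_force: 1.3
```

Request:
play_rows:
  steps: [0,-0.002,0,0,0,0,0,0]

```text
time: 24.4
eef_pos: [0.5228, 0.4314, 0.1019]
orientation: [3.138, -0.002, -2.696]
ft_force: [-5.0, 5.4, -0.3]
width: 0.0001
gripper_force: 3.1
```

Request:
play_rows:
  steps: [0,0.012,0,0,0,0,-0.03,0,0,0,-0.05,0,0,0,-0.05,0,0,0,-0.05,0]

```text
time: 24.9
eef_pos: [0.5196, 0.4408, 0.2842]
orientation: [-3.14, 0.001, -2.697]
ft_force: [1.3, 0.4, -0.1]
width: 0.0002
gripper_force: 0.0
```

Request:
play_rows:
  steps: [0,0,-0.03,0,-0.04,0,0,0,0,0,0,0,0,0,0,0]
  hand: -1

```text
time: 25.3
eef_pos: [0.5561, 0.458, 0.3109]
orientation: [-3.14, -0.002, -2.697]
ft_force: [0.4, -1.0, 0.7]
width: 0.0583
gripper_force: 0.0
```

```bash
python3 - <<'E'
from h import *
p,P=look('w6.png',.1154)
p,d=ctrl.capture('top'); pi=p.astype(int)
B=((pi[...,0]-pi[...,2]>25)&(pi[...,0]<130)); B[:220]=0;B[262:]=0;B[:,:235]=0;B[:,430:]=0
for r in rects(p,None,'top',.022,B,60): print(r)
plan((.4343,-.0614,.31),(.4343,-.0614,.002),yaw=3.094)
E
```

```text
bar px [226. 148.] corner xy (np.float64(-0.0372), np.float64(0.0555)) size 0.2405 0.1193 dang 49.16
(array([306., 240.]), np.int32(313), (0.4342755377292633, -0.060970451682806015), (0.03572426363825798, 0.09401728957891464), 87.27608489990234)
(array([269., 239.]), np.int32(152), (0.43821749091148376, 0.04786566644906998), (0.0448610857129097, 0.035859428346157074), 0.8402405977249146)
(array([373., 239.]), np.int32(181), (0.4409298896789551, -0.26273220777511597), (0.035966936498880386, 0.0467461496591568), 72.2420654296875)
pos [0.5551 0.4579 0.3118] rpy [-3.141e+00 -1.000e-03 -2.697e+00] F [-0.8 -0.2  1. ] w 0.0721 gf 0.0 t 25.4
roll deg 28.22
d [ 0.096  -0.5245  0.0022]
d [-3.00e-04  2.00e-04  3.08e-01]
```

Request:
play_rows:
  steps: [0,0,0,7.05,0,0,0,7.05,0,0,0,7.05,0,0,0,7.05,0,-0.04,0,0]

```text
time: 25.9
eef_pos: [0.5521, 0.4211, 0.3114]
orientation: [3.14, -0.0, 3.098]
ft_force: [1.4, -0.4, 1.1]
width: 0.0858
gripper_force: 0.0
```

Request:
play_rows:
  steps: [0,-0.048,0,0,0,-0.048,0,0,0,-0.048,0,0,0,-0.048,0,0,0,-0.048,0,0]

```text
time: 26.4
eef_pos: [0.5411, 0.1767, 0.3129]
orientation: [-3.141, 0.001, 3.095]
ft_force: [2.4, 0.4, -0.1]
width: 0.0854
gripper_force: 0.0
```

Request:
play_rows:
  steps: [0,-0.048,0,0,0,-0.048,0,0,0,-0.048,0,0,0,-0.048,0,0,0.01,-0.047,0,0]

```text
time: 26.9
eef_pos: [0.5204, -0.0616, 0.3128]
orientation: [-3.141, 0.002, 3.095]
ft_force: [0.5, 0.4, 0.2]
width: 0.0853
gripper_force: 0.0
```

```bash
python3 - <<'E'
from h import *
c=cam('wrist'); p,d=ctrl.capture('wrist'); save('w7.png',p); pi=p.astype(int); P=cloud('wrist',d,c)
B=((pi[...,0]-pi[...,2]>15)&(pi[...,0]<140))&(P[...,2]>-.01)&(P[...,2]<.04)&(P[...,0]>.36)
B=cv2.morphologyEx(B.astype(np.uint8),cv2.MORPH_CLOSE,np.ones((5,5)))
for r in rects(p,c,'wrist',.020,B): print(r)
plan()
E
```

```text
(array([273., 111.]), np.int32(2206), (0.4349023401737213, -0.06524026393890381), (0.03957173973321915, 0.09549671411514282), 87.69270324707031)
(array([356., 110.]), np.int32(1098), (0.43775105476379395, 0.044004686176776886), (0.03970877081155777, 0.047532036900520325), 87.18943786621094)
(array([123., 124.]), np.int32(1085), (0.44062209129333496, -0.2658713161945343), (0.04080900922417641, 0.047535140067338943), 70.87151336669922)
pos [ 0.5184 -0.0686  0.3128] rpy [-3.134e+00 -1.000e-03  3.088e+00] F [ 0.6 -3.3 -0. ] w 0.0856 gf 0.0 t 26.9
```

```bash
python3 - <<'E'
from h import *
plan((.435,-.0635,.31),(.435,-.0635,.002),yaw=3.099)
E
```

```text
pos [ 0.5184 -0.0686  0.3128] rpy [-3.134e+00 -1.000e-03  3.088e+00] F [ 0.6 -3.3 -0. ] w 0.0856 gf 0.0 t 26.9
roll deg -0.65
d [0.0835 0.0015 0.0028]
d [-2.00e-04  2.40e-03  3.08e-01]
```

Request:
play_rows:
  steps: [0.042,0,0,-0.5,0.042,0.003,0,0,0,0,0.05,0,0,0,0.05,0,0,0,0.05,0]

```text
time: 27.45
eef_pos: [0.4371, -0.053, 0.1623]
orientation: [-3.14, 0.005, 3.103]
ft_force: [1.4, -0.3, -0.5]
width: 0.0854
gripper_force: 0.0
```

Request:
play_rows:
  steps: [0,0,0.05,0,0,0,0.04,0,0,0,0.03,0,0,0,0.01,0,0,0,0,0]

```text
time: 27.95
eef_pos: [0.4359, -0.0525, 0.0316]
orientation: [3.141, -0.003, 3.104]
ft_force: [-1.5, -0.1, 0.4]
width: 0.0856
gripper_force: 0.0
```

Request:
play_rows:
  steps: [0,0,0,0,0,0,0,0]

```text
time: 28.15
eef_pos: [0.4393, -0.0538, 0.0344]
orientation: [-3.14, 0.005, 3.103]
ft_force: [-0.6, -0.0, -0.3]
width: 0.0854
gripper_force: 0.0
```

```bash
python3 - <<'E'
from h import *
plan((.435,-.0635,.003))
E
```

```text
pos [ 0.4393 -0.0538  0.0344] rpy [-3.14   0.005  3.103] F [-0.6 -0.  -0.3] w 0.0854 gf 0.0 t 28.1
d [ 0.0041 -0.0098  0.0314]
```

Request:
play_rows:
  steps: [0.003,-0.005,0.01,0,0,0,0.01,0,0,0,0.008,0,0,0,0,0,0,0,0,0]

```text
time: 28.65
eef_pos: [0.4336, -0.0579, 0.0037]
orientation: [3.141, -0.001, 3.103]
ft_force: [0.6, -0.7, -0.4]
width: 0.0855
gripper_force: 0.0
```

Request:
play_rows:
  steps: [0,0,0.003,0,0,0,0,0,0,0,0,0]

```text
time: 28.95
eef_pos: [0.4342, -0.0581, 0.0014]
orientation: [-3.142, 0.0, 3.103]
ft_force: [0.2, 0.5, 0.9]
width: 0.0856
gripper_force: 0.0
```

Request:
play_rows:
  steps: [0,0,0,0,0,0,0,0,0,0,0,0,0,0,0,0,0,0,0,0]
  hand: 1
  squeeze: 20

```text
time: 29.45
eef_pos: [0.4344, -0.0582, 0.0015]
orientation: [-3.141, 0.001, 3.103]
ft_force: [0.3, -0.1, 2.0]
width: 0.0354
gripper_force: 20.8
```

Request:
play_rows:
  steps: [0,0,0,0,0,0,-0.01,0,0,0,-0.02,0,0,0,0,0,0,0,0,0]

```text
time: 29.95
eef_pos: [0.4344, -0.0582, 0.0316]
orientation: [-3.141, 0.001, 3.103]
ft_force: [-0.7, -0.1, -1.1]
width: 0.0354
gripper_force: 20.5
```

```bash
python3 - <<'E'
from h import *
plan(); p,d=ctrl.capture('side'); save('s4.png',p[150:270,240:380].repeat(4,0).repeat(4,1))
E
```

```text
pos [ 0.4344 -0.0582  0.0316] rpy [-3.141e+00  1.000e-03  3.103e+00] F [-0.7 -0.1 -1.1] w 0.0354 gf 20.5 t 29.9
```

View pics/s4.png

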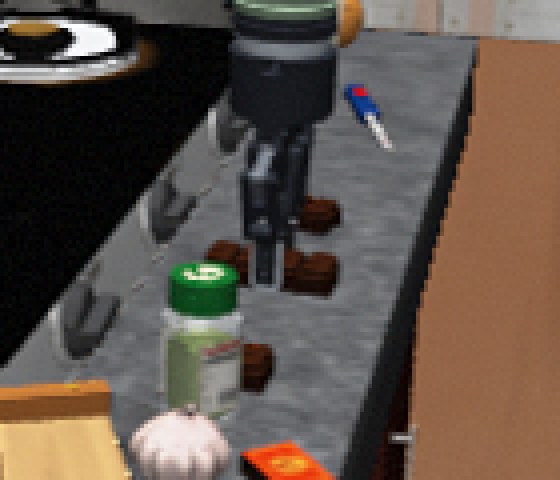

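The long bar is gripped level. I'll carry it to the board.

Request:
play_rows:
  steps: [0,0,-0.04,0,0,0,-0.04,0,0,0,-0.04,0,0,0,-0.04,0,0,0,0,0]

```text
time: 30.5
eef_pos: [0.438, -0.0593, 0.1966]
orientation: [-3.138, 0.011, 3.103]
ft_force: [0.7, -0.9, 0.1]
width: 0.0357
gripper_force: 20.9
```

Request:
play_rows:
  steps: [0,0.04,0,-7,0,0.04,0,-7,0,0.04,0,-7,0,0.04,0,-6.8,0,0,0,0]

```text
time: 31.0
eef_pos: [0.408, 0.1023, 0.189]
orientation: [3.138, -0.004, -2.688]
ft_force: [-0.1, -1.1, -1.5]
width: 0.0355
gripper_force: 21.0
```

Request:
play_rows:
  steps: [0,0,0,0,0,0,0,0]

```text
time: 31.2
eef_pos: [0.411, 0.0981, 0.1904]
orientation: [3.141, -0.002, -2.696]
ft_force: [-0.2, -0.3, -0.7]
width: 0.0356
gripper_force: 21.0
```

```bash
python3 - <<'E'
from h import *
plan(cw(-.056,.118,.19),cw(-.056,.118,.115),yaw=AL+np.pi)
E
```

```text
pos [0.411  0.0981 0.1904] rpy [ 3.141e+00 -2.000e-03 -2.696e+00] F [-0.2 -0.3 -0.7] w 0.0356 gf 21.0 t 31.2
roll deg -0.01
d [-0.238   0.2857  0.    ]
d [-0.0001 -0.      0.075 ]
```

Request:
play_rows:
  steps: [-0.03,0.036,0,0,-0.03,0.036,0,0,-0.03,0.036,0,0,-0.03,0.036,0,0,-0.03,0.036,0,0]

```text
time: 31.7
eef_pos: [0.4702, 0.3261, 0.1906]
orientation: [-3.141, -0.0, -2.698]
ft_force: [0.3, 0.4, -0.9]
width: 0.0353
gripper_force: 21.0
```

Request:
play_rows:
  steps: [-0.03,0.036,0,0,-0.03,0.036,0,0,-0.028,0.034,0,0,0,0,0,0,0,0,0,0]

```text
time: 32.2
eef_pos: [0.5031, 0.4586, 0.1894]
orientation: [-3.14, -0.002, -2.696]
ft_force: [0.4, -0.7, -1.0]
width: 0.0354
gripper_force: 21.0
```

Request:
play_rows:
  steps: [0,0,0.03,0,0,0,0.03,0,0,0,0.015,0,0,0,0,0,0,0,0,0]

```text
time: 32.7
eef_pos: [0.503, 0.4587, 0.117]
orientation: [-3.142, 0.001, -2.696]
ft_force: [0.5, 0.3, -1.2]
width: 0.0354
gripper_force: 21.0
```

```bash
python3 - <<'E'
from h import *
plan(cw(-.056,.118,.098),yaw=AL+np.pi); print(wc(ctrl.read_state()['eef_pos']))
p,d=ctrl.capture('side'); save('s5.png',p[200:360,160:340].repeat(3,0).repeat(3,1))
E
```

```text
pos [0.503  0.4587 0.117 ] rpy [-3.142e+00  1.000e-03 -2.696e+00] F [ 0.5  0.3 -1.2] w 0.0354 gf 21.0 t 32.7
roll deg -0.02
d [ 0.0005 -0.0001  0.019 ]
(np.float64(-0.0555), np.float64(0.1181))
```

View pics/s5.png

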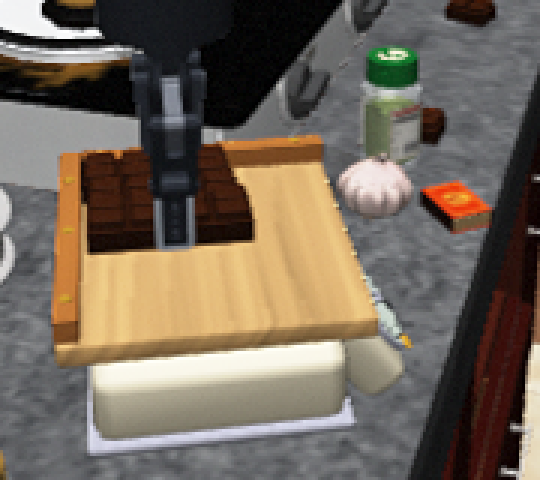

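The third bar hangs over free board to the left of the row. I'll set it down and release with a partial opening.

Request:
play_rows:
  steps: [0,0,0.012,0,0,0,0.01,0,0,0,0.003,0,0,0,0,0,0,0,0,0]

```text
time: 33.25
eef_pos: [0.502, 0.4595, 0.0913]
orientation: [-3.141, -0.001, -2.695]
ft_force: [-0.6, -0.6, 0.2]
width: 0.0352
gripper_force: 21.2
```

Request:
play_rows:
  steps: [0,0,0,0,0,0,0,0,0,0,0,0,0,0,0,0]
  hand: -0.05

```text
time: 33.65
eef_pos: [0.5023, 0.4596, 0.0915]
orientation: [3.142, 0.0, -2.695]
ft_force: [0.7, -0.4, -0.4]
width: 0.0448
gripper_force: 0.0
```

Request:
play_rows:
  steps: [0,0,-0.02,0,0,0,-0.04,0,0,0,-0.05,0,0,0,-0.05,0,0,0,0,0]

```text
time: 34.15
eef_pos: [0.5065, 0.4626, 0.2629]
orientation: [3.138, 0.019, -2.695]
ft_force: [0.5, 0.7, 1.2]
width: 0.0449
gripper_force: 0.0
```

Request:
play_rows:
  steps: [-0.03,0,-0.04,0,-0.03,0,-0.02,0,0,0,0,0,0,0,0,0,0,0,0,0]

```text
time: 34.65
eef_pos: [0.5554, 0.485, 0.3097]
orientation: [-3.141, -0.003, -2.695]
ft_force: [-0.2, 0.2, 0.3]
width: 0.0446
gripper_force: 0.0
```

```bash
python3 - <<'E'
from h import *
p,P=look('w8.png',.1126)
plan(cw(-.17,.054,.32),cw(-.17,.054,.1),yaw=AL+np.pi)
E
```

```text
bar px [201. 135.] corner xy (np.float64(-0.0825), np.float64(0.0388)) size 0.1583 0.0714 dang 0.08
bar px [279. 135.] corner xy (np.float64(-0.0543), np.float64(0.1202)) size 0.0908 0.0338 dang 0.03
pos [0.5552 0.485  0.3096] rpy [-3.141e+00 -3.000e-03 -2.695e+00] F [-0.3 -0.   0.1] w 0.0449 gf 0.0 t 34.7
roll deg 0.08
d [ 0.1729 -0.0653 -0.0098]
d [-7.0e-04  1.0e-04  2.2e-01]
```

View pics/w8.png

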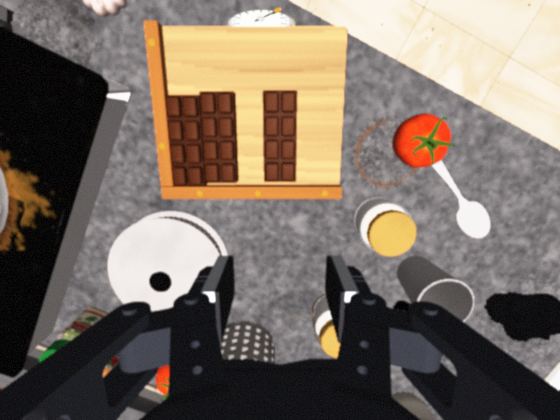

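The third bar lies at (279,135), well aligned and about 30 mm left of the row. I'll shut the fingers and push it right.

```bash
python3 - <<'E'
from h import *
plan(cw(-.048,.162,.31),cw(-.048,.162,.0985),yaw=AL+np.pi)
E
```

```text
pos [0.5552 0.485  0.3096] rpy [-3.141e+00 -3.000e-03 -2.695e+00] F [-0.3 -0.   0.1] w 0.0449 gf 0.0 t 34.7
roll deg 0.08
d [ 0.0509  0.0427 -0.0002]
d [-7.000e-04  1.000e-04  2.115e-01]
```

Request:
play_rows:
  steps: [0.026,0.021,0,0,0.025,0.021,0,0,0,0,0.05,0,0,0,0.05,0,0,0,0,0]
  hand: 1

```text
time: 35.2
eef_pos: [0.4855, 0.4968, 0.1999]
orientation: [-3.137, -0.021, -2.694]
ft_force: [-1.6, -0.6, -1.8]
width: 0.0002
gripper_force: 0.0
```

Request:
play_rows:
  steps: [0,0,0.04,0,0,0,0.03,0,0,0,0.02,0,0,0,0,0,0,0,0,0]

```text
time: 35.7
eef_pos: [0.493, 0.5018, 0.1232]
orientation: [3.141, 0.002, -2.695]
ft_force: [0.2, 0.6, -0.2]
width: -0.0002
gripper_force: 0.0
```

```bash
python3 - <<'E'
from h import *
plan(cw(-.048,.162,.0985),yaw=AL+np.pi);print(wc(ctrl.read_state()['eef_pos']))
E
```

```text
pos [0.493  0.5018 0.1232] rpy [ 3.141e+00  2.000e-03 -2.695e+00] F [ 0.2  0.6 -0.2] w -0.0002 gf 0.0 t 35.7
roll deg 0.06
d [0.0021 0.0007 0.0247]
(np.float64(-0.046), np.float64(0.1613))
```

Request:
play_rows:
  steps: [0.001,0,0.012,0,0,0,0.012,0,0,0,0,0,0,-0.008,0,0,0,-0.008,0,0]

```text
time: 36.2
eef_pos: [0.4985, 0.4862, 0.0975]
orientation: [3.141, 0.0, -2.694]
ft_force: [0.2, 0.1, -0.0]
width: -0.0002
gripper_force: 0.2
```

Request:
play_rows:
  steps: [0,-0.008,0,0,0,-0.008,0,0,0,0,0,0,0,0,0,0]

```text
time: 36.6
eef_pos: [0.5056, 0.4716, 0.0975]
orientation: [3.141, 0.0, -2.696]
ft_force: [-0.1, -0.2, 0.3]
width: 0.0003
gripper_force: 0.0
```

Request:
play_rows:
  steps: [0,-0.003,0,0,0,0,0,0]

```text
time: 36.8
eef_pos: [0.5065, 0.4693, 0.0973]
orientation: [-3.142, 0.0, -2.695]
ft_force: [0.2, 0.2, 0.3]
width: 0.0001
gripper_force: 0.0
```

Request:
play_rows:
  steps: [0,-0.002,0,0,0,0,0,0]

```text
time: 37.0
eef_pos: [0.5073, 0.4675, 0.0973]
orientation: [3.142, -0.0, -2.695]
ft_force: [-0.4, 0.6, 0.7]
width: 0.0006
gripper_force: 0.1
```

Request:
play_rows:
  steps: [0,-0.002,0,0,0,0,0,0]

```text
time: 37.2
eef_pos: [0.5081, 0.4656, 0.0972]
orientation: [-3.142, -0.0, -2.695]
ft_force: [-1.1, 0.0, 0.6]
width: -0.0001
gripper_force: 0.2
```

```bash
python3 - <<'E'
from h import *
plan();print(wc(ctrl.read_state()['eef_pos']))
E
```

```text
pos [0.5081 0.4656 0.0972] rpy [-3.142 -0.    -2.695] F [-1.1  0.   0.6] w -0.0001 gf 0.2 t 37.2
(np.float64(-0.0479), np.float64(0.1221))
```

Request:
play_rows:
  steps: [0,-0.002,0,0,0,0,0,0]

```text
time: 37.4
eef_pos: [0.5084, 0.4646, 0.0973]
orientation: [3.14, -0.0, -2.695]
ft_force: [-2.4, 3.5, -0.3]
width: 0.0002
gripper_force: 1.8
```

Request:
play_rows:
  steps: [0,-0.002,0,0,0,0,0,0]

```text
time: 37.6
eef_pos: [0.5085, 0.4644, 0.0975]
orientation: [3.137, 0.0, -2.694]
ft_force: [-3.9, 7.3, 0.2]
width: 0.0001
gripper_force: 4.1
```

Request:
play_rows:
  steps: [0,-0.001,0,0,0,0,0,0]

```text
time: 37.8
eef_pos: [0.5085, 0.4644, 0.0976]
orientation: [3.136, 0.001, -2.694]
ft_force: [-4.7, 8.6, -0.3]
width: 0.0
gripper_force: 5.1
```

The row is tight on the right. Next I push the bars' front ends back.

Request:
play_rows:
  steps: [0,0.012,0,0,0,0,-0.03,0,0,0,-0.04,0,0,0,0,0,0,0,0,0]

```text
time: 38.3
eef_pos: [0.5066, 0.4725, 0.1696]
orientation: [-3.141, 0.004, -2.695]
ft_force: [0.1, -0.3, -0.2]
width: 0.0
gripper_force: 0.0
```

```bash
python3 - <<'E'
from h import *
plan(cw(-.135,.072,.168),cw(-.135,.072,.0985),yaw=AL+np.pi)
E
```

```text
pos [0.5066 0.4725 0.1696] rpy [-3.141  0.004 -2.695] F [ 0.1 -0.3 -0.2] w 0.0 gf 0.0 t 38.3
roll deg 0.06
d [ 0.0886 -0.0569  0.0012]
d [0.0003 0.     0.0695]
```

Request:
play_rows:
  steps: [0.045,-0.028,0,0,0.044,-0.029,0,0,0,0,0,0,0,0,0.035,0,0,0,0.033,0]

```text
time: 38.8
eef_pos: [0.4529, 0.3866, 0.0986]
orientation: [-3.141, 0.002, -2.695]
ft_force: [0.3, 0.5, -0.7]
width: -0.0004
gripper_force: 0.0
```

Request:
play_rows:
  steps: [0,0,0,0,0,0,0,0,-0.008,0,0,0,-0.007,0,0,0,0,0,0,0]

```text
time: 39.3
eef_pos: [0.4686, 0.3948, 0.1014]
orientation: [3.141, 0.005, -2.695]
ft_force: [-0.3, -0.6, 1.0]
width: -0.0001
gripper_force: 0.0
```

Request:
play_rows:
  steps: [-0.003,0,0,0,-0.003,0,0,0,0,0,0,0]

```text
time: 39.6
eef_pos: [0.4717, 0.3962, 0.0993]
orientation: [3.142, 0.0, -2.695]
ft_force: [-0.1, 0.3, 0.1]
width: 0.0
gripper_force: 0.0
```

Request:
play_rows:
  steps: [-0.002,0,0,0,0,0,0,0]

```text
time: 39.8
eef_pos: [0.4731, 0.3968, 0.0991]
orientation: [-3.142, -0.001, -2.695]
ft_force: [-1.2, -0.4, 0.1]
width: -0.0003
gripper_force: 0.5
```

Request:
play_rows:
  steps: [-0.002,0,0,0,0,0,0,0]

```text
time: 40.0
eef_pos: [0.4742, 0.3974, 0.0988]
orientation: [-3.142, -0.002, -2.695]
ft_force: [-2.6, -1.3, 1.3]
width: 0.0002
gripper_force: 1.5
```

```bash
python3 - <<'E'
from h import *
plan();print(wc(ctrl.read_state()['eef_pos']))
E
```

```text
pos [0.4742 0.3974 0.0988] rpy [-3.142e+00 -2.000e-03 -2.695e+00] F [-2.6 -1.3  1.3] w 0.0002 gf 1.5 t 40.0
(np.float64(-0.1079), np.float64(0.0752))
```

Request:
play_rows:
  steps: [-0.002,0,0,0,0,0,0,0]

```text
time: 40.2
eef_pos: [0.4742, 0.3974, 0.0978]
orientation: [-3.141, -0.007, -2.695]
ft_force: [-6.2, -2.6, -0.1]
width: -0.0
gripper_force: 3.3
```

Request:
play_rows:
  steps: [-0.002,0,0,0,0,0,0,0]

```text
time: 40.4
eef_pos: [0.4743, 0.3974, 0.097]
orientation: [-3.141, -0.012, -2.695]
ft_force: [-8.1, -3.9, 0.2]
width: -0.0001
gripper_force: 5.0
```

Request:
play_rows:
  steps: [-0.0015,0,0,0,0,0,0,0]

```text
time: 40.6
eef_pos: [0.4742, 0.3974, 0.0963]
orientation: [-3.141, -0.015, -2.694]
ft_force: [-11.2, -4.5, 0.8]
width: -0.0003
gripper_force: 6.2
```

Request:
play_rows:
  steps: [0.015,0,0,0,0.004,0,0,0,0,-0.02,0,0,0,-0.019,0,0,0,0,0,0]

```text
time: 41.1
eef_pos: [0.4819, 0.3557, 0.1]
orientation: [-3.141, 0.003, -2.697]
ft_force: [-0.5, 1.1, -0.4]
width: 0.0003
gripper_force: 0.0
```

Request:
play_rows:
  steps: [-0.005,0,0,0,-0.005,0,0,0,0,0,0,0]

```text
time: 41.4
eef_pos: [0.4896, 0.3622, 0.0996]
orientation: [3.141, 0.002, -2.694]
ft_force: [-1.0, -0.2, 0.4]
width: 0.0001
gripper_force: 0.0
```

Request:
play_rows:
  steps: [-0.003,0,0,0,0,0,0,0]

```text
time: 41.6
eef_pos: [0.4909, 0.3627, 0.0988]
orientation: [3.141, -0.001, -2.694]
ft_force: [-1.5, 0.0, -0.7]
width: 0.0002
gripper_force: 0.6
```

Request:
play_rows:
  steps: [-0.002,0,0,0,0,0,0,0]

```text
time: 41.8
eef_pos: [0.4909, 0.3627, 0.0981]
orientation: [3.141, -0.006, -2.694]
ft_force: [-4.0, -1.2, -0.2]
width: -0.0001
gripper_force: 2.4
```

Request:
play_rows:
  steps: [-0.002,0,0,0,0,0,0,0]

```text
time: 42.0
eef_pos: [0.4909, 0.3628, 0.0972]
orientation: [3.141, -0.01, -2.694]
ft_force: [-7.9, -2.1, 0.4]
width: -0.0001
gripper_force: 4.1
```

Request:
play_rows:
  steps: [-0.002,0,0,0,0,0,0,0]

```text
time: 42.2
eef_pos: [0.4909, 0.3627, 0.0963]
orientation: [3.142, -0.015, -2.694]
ft_force: [-10.4, -4.6, 1.5]
width: -0.0
gripper_force: 5.7
```

```bash
python3 - <<'E'
from h import *
plan();print(wc(ctrl.read_state()['eef_pos']))
E
```

```text
pos [0.4909 0.3627 0.0963] rpy [ 3.142 -0.015 -2.694] F [-10.4  -4.6   1.5] w -0.0 gf 5.7 t 42.2
(np.float64(-0.1079), np.float64(0.0367))
```

All three ends are flush with the back stop. One last nudge to the right, then I'll check.

Request:
play_rows:
  steps: [0.015,0,0,0,0,0,-0.03,0,0,0,-0.04,0,0,0,0,0,0,0,0,0]

```text
time: 42.7
eef_pos: [0.4847, 0.3593, 0.1712]
orientation: [3.141, 0.005, -2.695]
ft_force: [-0.7, -0.0, 0.1]
width: -0.0003
gripper_force: 0.0
```

```bash
python3 - <<'E'
from h import *
plan(cw(-.05,.134,.168),cw(-.05,.134,.0985),yaw=AL+np.pi)
E
```

```text
pos [0.4847 0.3593 0.1712] rpy [ 3.141  0.005 -2.695] F [-0.7 -0.   0.1] w -0.0003 gf 0.0 t 42.7
roll deg 0.07
d [-0.0649  0.0978  0.0036]
d [ 0.0003 -0.      0.0695]
```

Request:
play_rows:
  steps: [-0.022,0.033,0,0,-0.022,0.033,0,0,-0.021,0.034,0,0,0,0,0,0,0,0,0,0]

```text
time: 43.2
eef_pos: [0.4977, 0.4766, 0.1668]
orientation: [-3.14, -0.004, -2.693]
ft_force: [0.0, -0.7, 0.2]
width: -0.0004
gripper_force: 0.0
```

Request:
play_rows:
  steps: [0,0,0.03,0,0,0,0.03,0,0,0,0.011,0,0,0,0,0,0,0,0,0]

```text
time: 43.7
eef_pos: [0.4993, 0.4764, 0.0991]
orientation: [3.142, 0.001, -2.696]
ft_force: [0.2, -0.1, 0.5]
width: -0.0001
gripper_force: 0.0
```

Request:
play_rows:
  steps: [0,-0.005,0,0,0,-0.004,0,0,0,0,0,0,0,0,0,0]

```text
time: 44.1
eef_pos: [0.5031, 0.4687, 0.0991]
orientation: [3.141, 0.001, -2.695]
ft_force: [-0.6, 0.6, 0.6]
width: -0.0001
gripper_force: 0.0
```

Request:
play_rows:
  steps: [0,-0.002,0,0,0,0,0,0]

```text
time: 44.3
eef_pos: [0.5036, 0.4667, 0.0983]
orientation: [-3.142, 0.0, -2.695]
ft_force: [0.8, -0.1, -0.3]
width: 0.0003
gripper_force: 0.0
```

Request:
play_rows:
  steps: [0,-0.002,0,0,0,0,0,0]

```text
time: 44.5
eef_pos: [0.5044, 0.4649, 0.0982]
orientation: [-3.141, -0.0, -2.695]
ft_force: [-0.5, 0.0, 0.0]
width: -0.0001
gripper_force: 0.0
```

```bash
python3 - <<'E'
from h import *
plan();print(wc(ctrl.read_state()['eef_pos']))
E
```

```text
pos [0.5044 0.4649 0.0982] rpy [-3.141 -0.    -2.695] F [-0.5  0.   0. ] w -0.0001 gf 0.0 t 44.5
(np.float64(-0.0516), np.float64(0.123))
```

Request:
play_rows:
  steps: [0,-0.002,0,0,0,0,0,0]

```text
time: 44.7
eef_pos: [0.5053, 0.4632, 0.0982]
orientation: [3.141, -0.0, -2.695]
ft_force: [0.3, 0.2, 0.8]
width: -0.0002
gripper_force: 0.1
```

Request:
play_rows:
  steps: [0,-0.002,0,0,0,0,0,0]

```text
time: 44.9
eef_pos: [0.5054, 0.4631, 0.0985]
orientation: [3.138, 0.001, -2.695]
ft_force: [-1.8, 4.6, -0.4]
width: -0.0003
gripper_force: 2.4
```

Request:
play_rows:
  steps: [0,-0.0015,0,0,0,0,0,0]

```text
time: 45.1
eef_pos: [0.5054, 0.463, 0.0987]
orientation: [3.136, 0.001, -2.694]
ft_force: [-4.0, 7.0, -1.4]
width: -0.0002
gripper_force: 4.0
```

Request:
play_rows:
  steps: [0,0.015,0,0,0,0,-0.03,0,0,0,-0.05,0,0,0,-0.05,0,0,0,-0.05,0]

```text
time: 45.6
eef_pos: [0.4998, 0.4736, 0.2798]
orientation: [-3.141, -0.001, -2.695]
ft_force: [1.5, 1.5, 0.9]
width: 0.0001
gripper_force: 0.0
```

Request:
play_rows:
  steps: [-0.03,0,-0.01,0,-0.03,0,0,0,0,0,0,0,0,0,0,0,0,0,0,0]

```text
time: 46.1
eef_pos: [0.5534, 0.4993, 0.2875]
orientation: [-3.141, -0.002, -2.695]
ft_force: [-0.2, 0.8, -0.1]
width: -0.0004
gripper_force: 0.0
```

```bash
python3 - <<'E'
from h import *
plan()
p,P=look('w9.png',.1126)
a=p[0:200,130:390]; save('w9c.png',cv2.resize(a,(780,600),interpolation=cv2.INTER_CUBIC))
E
```

```text
pos [0.5534 0.4993 0.2875] rpy [-3.141e+00 -2.000e-03 -2.695e+00] F [-0.2  0.8 -0.1] w -0.0004 gf 0.0 t 46.1
bar px [199. 134.] corner xy (np.float64(-0.0823), np.float64(0.095)) size 0.1831 0.1589 dang -89.96
```

View pics/w9c.png

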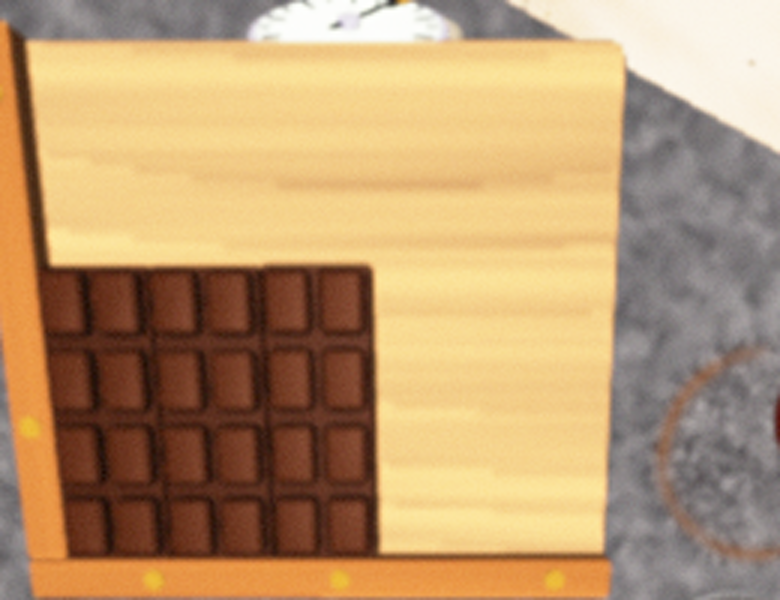

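The three bars form one tight row in the corner, with their front edges level, and the pointer lies toward the brass hand. I'll check the remaining objects numerically.

```bash
python3 - <<'E'
from h import *
c=cam('wrist'); p,d=ctrl.capture('wrist'); P=cloud('wrist',d,c); q=P[...,:2]-C0; X=q@EX;Y=q@EY
print('board z',np.median(P[(X<-.03)&(X>-.14)&(Y>.13)&(Y<.18)][:,2]),'bar tops',[np.median(P[(abs(X+.048)<.04)&(abs(Y-y)<.01)][:,2]).round(4) for y in(.018,.054,.09)])
p,d=ctrl.capture('top'); pi=p.astype(int); Q=cloud('top',d).reshape(-1,3)
B=((pi[...,0]-pi[...,2]>25)&(pi[...,0]<130)); B[:220]=0;B[262:]=0;B[:,:235]=0;B[:,430:]=0
for r in rects(p,None,'top',.022,B,60): print(r)
for n,x,y in(('jar',.4525,.112),('garlic',.4425,.2)):
    m=(np.hypot(Q[:,0]-x,Q[:,1]-y)<.045)&(Q[:,2]>.03)&(Q[:,2]<.15); print(n,Q[m].mean(0).round(3),Q[m][:,2].max().round(3))
E
```

```text
board z 0.09098684245397687 bar tops [np.float64(0.1121), np.float64(0.1121), np.float64(0.1121)]
(array([269., 239.]), np.int32(153), (0.43821749091148376, 0.04786566644906998), (0.0448610857129097, 0.035859428346157074), 0.8402405977249146)
(array([373., 239.]), np.int32(180), (0.44006848335266113, -0.2633817493915558), (0.03540465235710144, 0.04708193615078926), 69.1234130859375)
jar [0.444 0.11  0.094] 0.109
garlic [0.438 0.199 0.04 ] 0.061
```

Everything checks out, so I'm handing in.

```bash
python3 -c "
from station import ctrl; print(ctrl.sign_off())"
```

```text
the job is handed in; nothing more can be done
None
```

Handed in, with no verdict shown: three long bars (about 300 g) are squared up in the corner of the board, the jar and garlic stand on the worktop, the two half bars lie flat in front of the hob, and I did not touch the matchbox.

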